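Nip up the swivel-lock bolt of a bench vise with a ring spanner

ROBOT

A 7-joint arm with a two-finger parallel gripper is mounted at the origin on the work surface. World frame = base frame: x ahead of the robot, y to its left, z up, the work surface at z = 0. Lengths are in m, angles in rad, forces in N, time in s.
With the tool pointing down it reaches from about 0.35 to 0.9 m from the base axis. Payload 8.1 kg.
Tool frame: the origin (TCP) lies on the centre line of the jaws, within the pads' length; the fingertips stand 19 mm ahead of it and the grasp point (between the pads) is the TCP; z points along the fingers, y is the direction in which the jaws open and shut (so a half turn about z gives the same grasp; the last joint's range is limited). The gripper opens to 85 mm and grips with 20 to 120 N. Pads are 22 mm wide; open, the fingers measure 114 mm over their backs; the gripper's body (76 mm by 85 mm) begins 54 mm behind the grasp point. The pads swing forward as they close: fully open they stand 13 mm farther back than shut.
Start: joints at [1.211, 0.434, 0.025, 1.573, -0.012, 1.134, -0.075], TCP at [0.159, -0.605, 0.25] pointing down, gripper open.
Joint ranges: [-2.62, 2.62], [-0.44, 2.09], [-1.27, 1.32], [0.08, 2.57], [-1.32, 4.46], [0.12, 2], [-2.74, 2.74]. Speed limits (rad/s): [2.22, 2.22, 3.01, 3.01, 3.14, 3.14, 3.14].

INTERFACE

Orientations are given as a rotation vector (axis times angle).
In Python, from workcell import readout, capture, camera_params, env, models gives the robot as it stands. The module is installed in compiled form; this text tells all that it offers.
- The arm moves only by the tool jog_arm, never from a script. Its arguments are lists of equal length, an entry for each row: "travel": the shift along the tool's x, y, z as a fraction of full scale, a list of three; "twist": the turn, a rotation vector about the tool's x, y, z as a fraction of full scale, a list of three; "gripper": the closure, from 0 (fully open) to 1 (shut). A call has 1 to 5 rows; each row is the pose to reach, as a shift and turn from the pose measured when the call began, along the tool's axes at that moment, turning the shorter way round; what a row does not reach only later rows make up. Full scale, the value 1, is 100 mm for a shift and 180 degrees for a turn. A row lasts 1/12 s, in which the tool goes at most 41.7 mm and 7.16 degrees, less where a joint would pass 70% of its speed; a pose out of reach is approached as far as the arm can. A call with a number of a shift or a turn outside -1 to 1 is refused whole. A call with a gripper value outside its range is refused whole. The fingers move at their own pace and stop on an object; the grip force is fixed at half the most. Time passes only in rows, so rows that repeat a pose let the fingers close. It gives the time, the measured TCP pose, the force and the opening at its end, in the units of the state.
- readout.state(): the state, without advancing time (a new reading comes with each control period).
- capture(name): name is "side" or "top"; returns the picture (480x640x3 uint8, red, green, blue); there is no depth.
- camera_params(name): a dict with "fx", "fy", "cx", "cy" (pixels), "D" ([k1, k2, p1, p2, k3] as OpenCV has them; the pictures are not rectified), "R" (3x3) and "t" (3): a world point X has camera coordinates R X + t. Camera axes: x right, y down, z forward; pixel columns grow to the right and rows downward; lengths in m; the calibration is good to about 2 mm. A picture is of the moment at which its call begins. camera_params takes no time and is no camera call.
- env.close_job(): hands the job in, once; it reports no verdict.
Trained networks look in the newest picture that a camera, given by its name, has taken for a name from the list of things; names that differ only in an ending like _2 or _b are one class to them, and where a whole thing is asked for, a point or a joint stands for the part that bears it (a point fixed in the world has none). Each returns a list of dicts, best first, with "confidence" (0 to 1); they miss things now and then, are a little off and sometimes report something else, mostly with a low value. They report only what shows in the picture. A call takes as long as a camera call. They do not tell look-alikes from the thing itself.
- models.find_in(camera, name): "rect" ([left, top, width, height] in pixels, round what is visible of it).
- models.tip_of(camera, name): "centre" ([column, row] in pixels: a listed point, or the origin of a listed thing).
The state is a dict: "time": time; "joints": joint angles; "joint_velocities": joint speeds; "joint_efforts": joint torques, N m; "tool_pos": TCP position; "orientation": TCP orientation; "ft_force": force on the tool from outside, world axes, zero at the start; "wrist_torque": the same for the moment, N m; "finger_gap": opening from 0.0 (shut) to 1.0 (fully open).
Only numpy, scipy, OpenCV 4.12 (cv2) and the standard library are available. Lean on these libraries where they do the work, as an engineer would, in place of code of your own. Each camera call takes 0.05 s, during which the arm holds its last target.

TASK

Lock the bench vise's swivel: take the ring spanner from its wooden rest, fit it on the square lock bolt and tighten clockwise in short swings between the two gussets, lifting and refitting it between swings, until firm at about 1.5 newton-metres, never over-tight. Then lay the spanner back on its rest as it lay. Leave the file, jar and angle piece alone.

Things in the scene. Friction and masses are not known exactly. Their poses are not given: they have to be found in the camera images.
- vise: Blue bench vise fixed to the bench, 290 mm long along its x, 125 wide, 170 high. Origin: base centre on the bench, z up. On its -y side a lug, 30 high, 165 wide, reaches to y=-140 and carries the lock bolt (axis at x=0, y=-100). Two gussets, 10 thick, tops 70 above the bench, 48 to 78 from the bolt axis, 71 degrees either side of -y, let a fitted handle swing only 55 degrees each side of -y.
- bolt_top (a point): Centre of the top of the lock bolt's dark square head, on the turning axis, 49 mm above the bench; axes turn with the bolt, z up. Head 26 mm across flats (flats face its x and y), oiled, straight from 34 to 43 mm above the bench, then tapering on all four sides to 19 mm square at the top, with a small white line from the centre along x.
- bolt (a joint): Turn of the lock bolt in rad relative to its washer, growing clockwise seen from above (tightening). Starts between 0 and 0.6. It turns against about 0.3 N m of friction until 2.4, its seat. There it is not yet firm: more torque only twists bolt and washer together.
- tab (a point): End of the yellow tab of the washer under the bolt head, 40 mm from the bolt axis along the vise's +x, 34 mm above the bench. The washer is a torsion spring, 30 N m/rad: torque on the bolt moves the tab along the vise's -y by 1.3 mm per N m. Firm: from 1.1 mm (0.82 N m). Over-tightened: beyond 3.0 mm (2.25 N m). It springs back on release; the bolt stays tight.
- spanner: Loose steel ring spanner, 0.35 kg. Origin: ring centre, underside; z up, handle along -x to x=-200 mm, 16 wide, 14 thick (1 to 15 above the underside). Ring 16 high, 56 across, with an 8-point through hole, 28.4 across flats: fits the square head whenever the two x axes differ by a multiple of 45 degrees, with 1.2 mm play each side, about 5 degrees of free turn. Seated: underside 34 above the bench.
- spanner_ring (a point): Centre of the spanner's ring at its underside (the spanner's origin and axes).
- spanner_grip (a point): Middle of the handle 120 mm from the ring centre, 8 mm above the spanner's underside: the place to grip (fingers across the handle, from above); axes as the spanner.
- rest: Wooden tool rest fixed to the bench: base 240 x 90 x 10 mm along its x, two blocks 90 wide with flat tops 35 above the bench. Origin under it on the bench. The ring lies on the block at x=42 to 98 (ring centre near x=70, y=0, spanner x along the rest's x), the handle end on the block at x=-115 to -85; between them the handle is free, 25 above the base.
- file: Bystander: flat file with black and yellow handle, about 255 mm long, lying on the bench; origin between handle and blade, on the bench.
- jar: Bystander: small grey jar with red lid, 56 mm across, 60 mm high; origin at the centre of its underside.
- blank: Bystander: aluminium angle piece 60 x 40 x 40 mm, 6 mm thick; origin at the centre of its foot's underside.
Not all that is in view belongs to the job. What is shaped like the spanner but green or purple is not meant.

How it is judged:
On the way, in this order (a step that is already met when the one before it is completed fails the run):
1. the spanner's ring is seated over the bolt head (horizontal distance between spanner_ring and bolt_top below 0.005 m and z of spanner_ring in the frame of vise below 0.042 m and angle between spanner_ring's own z axis and vertical below 0.15 rad and value of joint bolt below 2 rad), for 0.1 s.
2. with the spanner on it, the bolt is at its seat and pulled firm (tab carried at least 1.1 mm) (horizontal distance between spanner_ring and bolt_top below 0.005 m and z of spanner_ring in the frame of vise below 0.042 m and angle between spanner_ring's own z axis and vertical below 0.15 rad and value of joint bolt above 2.35 rad and y of tab in the frame of vise below -0.1011 m), for 0.1 s.
At the end, for the whole second after the job is handed in: The bolt is still at its seat (joint above 2.33 rad); the spanner lies still and flat (0.08 rad), released, on both blocks of its rest, the way it first lay: ring centre within 28 mm along and 40 mm across of its block's centre, mid handle within 40 mm across (value of joint bolt above 2.33 rad and x of spanner_ring in the frame of rest between 0.042 and 0.098 m and y of spanner_ring in the frame of rest between -0.04 and 0.04 m and y of spanner_grip in the frame of rest between -0.04 and 0.04 m and z of spanner_ring in the frame of rest between 0.03 and 0.04 m and angle between spanner_ring's own z axis and vertical below 0.08 rad and linear speed of spanner below 0.02 m/s); the robot touches nothing.
It fails at once if the bolt is over-tightened (tab carried more than 3.0 mm, over 2.25 N m) (y of tab in the frame of vise below -0.103 m).
It fails at once if the file is shifted more than 20 mm (distance of file from where it was at the start of the episode above 0.02 m).
It fails at once if the jar is shifted more than 20 mm (distance of jar from where it was at the start of the episode above 0.02 m).
It fails at once if the angle piece is shifted more than 20 mm (distance of blank from where it was at the start of the episode above 0.02 m).
It also fails if it takes over 69 s, if anything falls off the work surface, if the arm or the gripper's body presses on something with over 40 N, if the wrist force passes 120 N, or if a joint passes its speed limit or range.

## Working session

There is one attempt and no reset: what is moved stays moved. The work goes in short steps, Python scripts to look and compute and a tool call to move; the robot and the scene stay as the last step left them, time stands still between calls to the robot, and variables do not carry over. Pictures are saved under pics/ and viewed, and the job is handed in when it is done.

Besides the shell and the picture viewer there is one more tool, called after "Request:" by a JSON object that holds its "fn" and its "kwargs". jog_arm: Moves the arm, as the interface text tells. Shift numbers are shares of 100 mm and turn numbers shares of 180 degrees, none past 1 either way. Its arguments: {"type":"object","properties":{"travel":{"type":"array"},"twist":{"type":"array"},"gripper":{"type":"array"}},"required":["travel","twist","gripper"]}

```bash
mkdir -p pics; cat > h.py <<'E'
import numpy as np, cv2
from workcell import readout, capture, camera_params, env, models
from scipy.spatial.transform import Rotation as Ro
def shot(cam,name):
    im=capture(cam); cv2.imwrite(f'pics/{name}.png',im[:,:,::-1]); return im
def ray(cam,px):
    p=camera_params(cam); K=np.array([[p['fx'],0,p['cx']],[0,p['fy'],p['cy']],[0,0,1]])
    u=cv2.undistortPoints(np.array([[px]],float),K,np.array(p['D'],float))[0,0]
    R=np.array(p['R']);t=np.array(p['t']); return -R.T@t, R.T@np.array([u[0],u[1],1.])
def at(cam,px,z):
    c,d=ray(cam,px); return c+d*(z-c[2])/d[2]
def proj(cam,X):
    p=camera_params(cam); K=np.array([[p['fx'],0,p['cx']],[0,p['fy'],p['cy']],[0,0,1]])
    return cv2.projectPoints(np.array(X,float).reshape(-1,1,3),cv2.Rodrigues(np.array(p['R'],float))[0],np.array(p['t'],float),K,np.array(p['D'],float))[0][:,0]
def st():
    s=readout.state(); print('t',round(s['time'],2),'pos',np.round(s['tool_pos'],4),'rv',np.round(s['orientation'],4),'F',np.round(s['ft_force'],1),'T',np.round(s['wrist_torque'],2),'gap',round(s['finger_gap'],3)); return s
E
python3 - <<'E'
from h import *
s=st(); print(Ro.from_rotvec(s['orientation']).as_matrix().round(3))
for c in('top','side'):
    shot(c,c+'0'); p=camera_params(c); C,_=ray(c,[320,240]); print(c,C.round(3),p['fx'],np.round(p['R'],2).tolist())
E
```

```text
t 0.0 pos [ 0.1586 -0.6041  0.2496] rv [-3.1143e+00 -4.0190e-01  6.0000e-04] F [-0.1  0.1  0.1] T [-0.02 -0.03  0.02] gap 1.002
[[ 0.967  0.254 -0.001]
 [ 0.254 -0.967  0.001]
 [-0.    -0.002 -1.   ]]
top [ 0.322 -0.176  1.383] 563.6484962256067 [[-0.03, -1.0, -0.01], [-0.99, 0.03, -0.13], [0.13, 0.0, -0.99]]
side [-0.023  0.693  0.681] 438.01440155323337 [[-0.87, -0.5, -0.02], [-0.25, 0.47, -0.85], [0.43, -0.73, -0.53]]
```

View pics/top0.png

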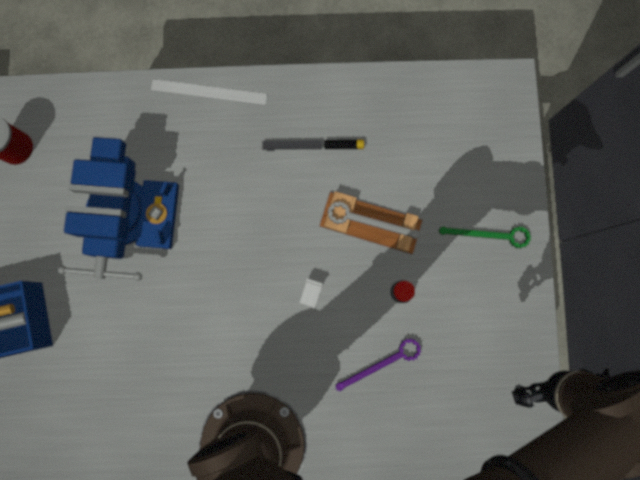

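View pics/side0.png

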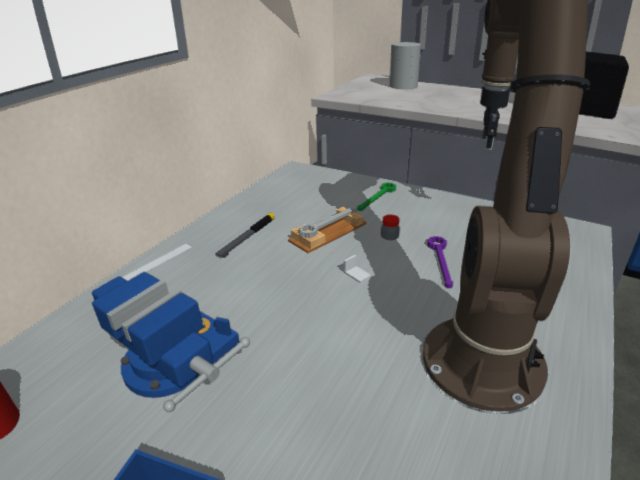

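The top view shows the vise at about (100,200), with the bolt, yellow tab and gussets at (155,212). The steel spanner lies on the wooden rest with its ring at (340,211) and handle end at (412,228). Green (520,236) and purple (410,348) are the look-alikes. The file is at (315,144), the jar at (403,291) and the angle piece at (312,292). Next I'll enlarge the relevant parts and run the networks.

```bash
python3 - <<'E'
from h import *
a=cv2.imread('pics/top0.png')
c1=cv2.resize(a[160:270,50:200],None,fx=4,fy=4,interpolation=cv2.INTER_CUBIC)
c2=cv2.resize(a[175:265,310:430],None,fx=5,fy=5,interpolation=cv2.INTER_CUBIC)
cv2.imwrite('pics/c1.png',c1);cv2.imwrite('pics/c2.png',c2)
s=cv2.imread('pics/side0.png')
cv2.imwrite('pics/c3.png',cv2.resize(s[260:420,80:260],None,fx=4,fy=3.7,interpolation=cv2.INTER_CUBIC))
hz=dict(bolt_top=.049,tab=.034,spanner_ring=.035,spanner_grip=.043,vise=0,rest=0,file=0,jar=0,blank=0)
for c in('top','side'):
    for n,z in hz.items():
        for d in models.tip_of(c,n)[:3]:
            print(c,n,np.round(d['centre'],1),round(d['confidence'],2),at(c,d['centre'],z).round(4))
st()
E
```

```text
top bolt_top [153.3 212.6] 0.67 [0.561  0.2253 0.049 ]
top tab [160.8 198.7] 0.61 [0.5976 0.2115 0.034 ]
top spanner_ring [409.8 349.5] 0.95 [ 0.2174 -0.3786  0.035 ]
top spanner_ring [518.2 238.3] 0.8 [ 0.4729 -0.6549  0.035 ]
top spanner_ring [338.6 212. ] 0.7 [ 0.5506 -0.2222  0.035 ]
top spanner_grip [468.2 231.9] 0.86 [ 0.4912 -0.5318  0.043 ]
top spanner_grip [386.3 224.9] 0.81 [ 0.5143 -0.3354  0.043 ]
top spanner_grip [365.3 372.9] 0.6 [ 0.1675 -0.2711  0.043 ]
top vise [120.3 211.3] 0.75 [0.5758 0.3239 0.    ]
top rest [364.2 220.1] 0.81 [ 0.5342 -0.2862  0.    ]
top rest [310.2 292.1] 0.42 [ 0.3604 -0.1472  0.    ]
top file [322.2 148.8] 0.66 [ 0.7197 -0.1877  0.    ]
top jar [403.2 293. ] 0.61 [ 0.3512 -0.3743  0.    ]
side bolt_top [197.  321.6] 0.58 [0.5581 0.2256 0.049 ]
side spanner_ring [436.  242.4] 0.94 [ 0.2083 -0.3388  0.035 ]
side spanner_ring [311.4 232. ] 0.79 [ 0.5408 -0.229   0.035 ]
side spanner_ring [385. 193.] 0.6 [ 0.4502 -0.5621  0.035 ]
side spanner_grip [441.7 266.5] 0.94 [ 0.1596 -0.2228  0.043 ]
side spanner_grip [372.8 199.7] 0.85 [ 0.4605 -0.483   0.043 ]
side spanner_grip [340.8 218.3] 0.73 [ 0.4961 -0.3266  0.043 ]
side vise [164.8 364.3] 0.96 [0.5725 0.3212 0.    ]
side vise [358.8 274.2] 0.27 [ 0.3533 -0.1511  0.    ]
side rest [322.3 231.6] 0.65 [ 0.5432 -0.2962  0.    ]
side file [253.3 235.9] 0.82 [ 0.7155 -0.1788  0.    ]
side jar [388.7 235.1] 0.79 [ 0.3577 -0.3694  0.    ]
side blank [308.5 232.3] 0.73 [ 0.5783 -0.2734  0.    ]
side blank [354.  271.4] 0.72 [ 0.3698 -0.1564  0.    ]
t 1.0 pos [ 0.1587 -0.6045  0.2503] rv [ 3.1157  0.4021 -0.    ] F [ 0.2 -0.2 -0.1] T [-0.    0.01  0.  ] gap 1.002
```

View pics/c1.png

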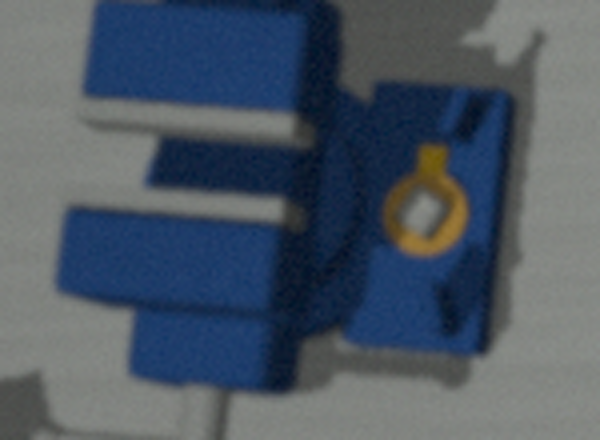

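View pics/c2.png

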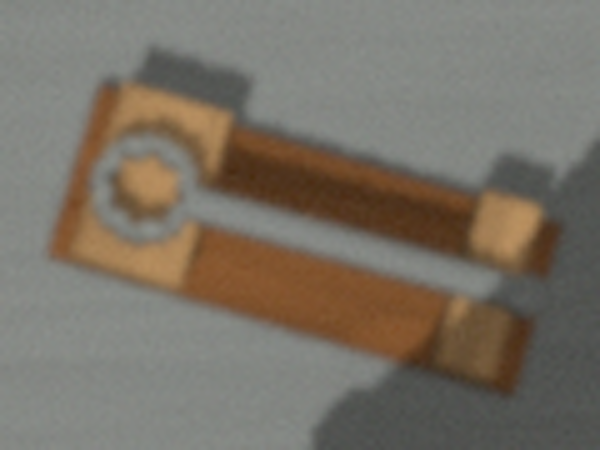

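View pics/c3.png

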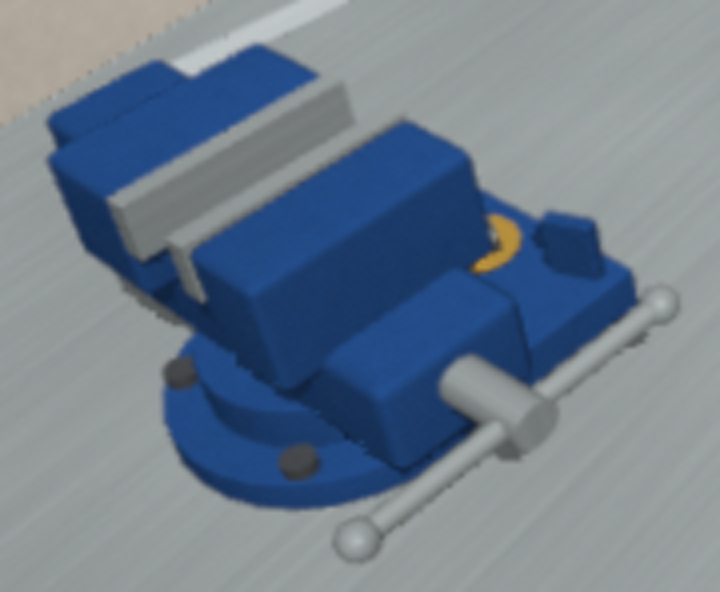

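The crops confirm which spanner is meant. It is bare steel with an 8-point hole and lies on the two-block wooden rest, so neither the green nor the purple one. Next I'll measure subpixel positions and angles.

```bash
python3 - <<'E'
from h import *
a=cv2.imread('pics/top0.png')
ims=[a]+[capture('top')[:,:,::-1] for _ in range(5)]
m=np.mean([x.astype(np.float32) for x in ims],0); np.save('m0.npy',m)
hsv=cv2.cvtColor(m.clip(0,255).astype(np.uint8),cv2.COLOR_BGR2HSV)
y=((hsv[...,0]>12)&(hsv[...,0]<35)&(hsv[...,1]>110)); y[:, :130]=0;y[:,180:]=0;y[:180]=0;y[240:]=0
n,l,stt,cen=cv2.connectedComponentsWithStats(y.astype(np.uint8)); print(stt[1:],cen[1:])
# upscale yellow measure
def up(x0,y0,w,h,s): return cv2.resize(m[y0:y0+h,x0:x0+w],None,fx=s,fy=s,interpolation=cv2.INTER_CUBIC).clip(0,255).astype(np.uint8)
cv2.imwrite('pics/b8.png',up(132,185,56,56,10)); cv2.imwrite('pics/r8.png',up(318,180,110,80,7))
E
```

```text
[[147 197  20  26 218]] [[157.1146789  210.58256881]]
```

View pics/b8.png

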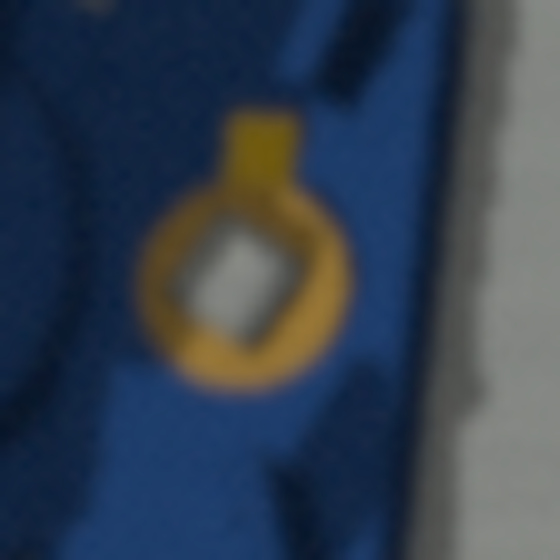

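View pics/r8.png

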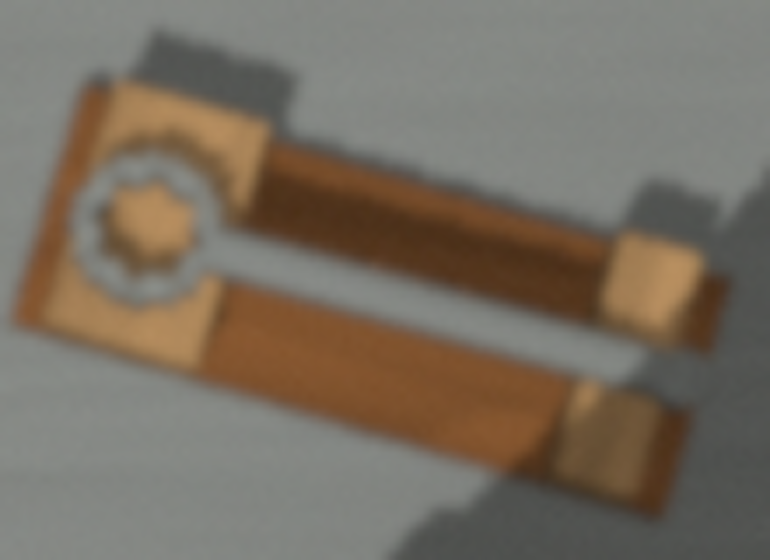

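```bash
cat > fit.py <<'E'
from h import *
from scipy.optimize import minimize
m=np.load('m0.npy')
def poly(img,pts,col,x0,y0,s):
    u=(proj('top',pts)-[x0,y0]+0.5)*s-0.5
    cv2.fillPoly(img,[np.round(u*16).astype(int)],col,shift=4)
def edge(pts):return pts
def circ(c,r,z,n=72,ph=0):
    t=np.arange(n)*2*np.pi/n; return np.c_[c[0]+r*np.cos(t),c[1]+r*np.sin(t),np.full(n,z)]
def sq(c,half,z,yaw):
    q=np.array([[1,1],[-1,1],[-1,-1],[1,-1]])*half; R=np.array([[np.cos(yaw),-np.sin(yaw)],[np.sin(yaw),np.cos(yaw)]])
    q=q@R.T; return np.c_[q+c,np.full(4,z)]
def rect(c,x0,x1,y0,y1,z,yaw):
    q=np.array([[x0,y0],[x1,y0],[x1,y1],[x0,y1]]); R=np.array([[np.cos(yaw),-np.sin(yaw)],[np.sin(yaw),np.cos(yaw)]])
    return np.c_[q@R.T+c,np.full(4,z)]
E
python3 - <<'E'
from fit import *
s=8;x0,y0,w,h=138,190,38,38
hsv=cv2.cvtColor((m.clip(0,255)/255).astype(np.float32),cv2.COLOR_BGR2HSV)[y0:y0+h,x0:x0+w]
crop=m[y0:y0+h,x0:x0+w]
# channels: R-B (yellow positive, blue negative, grey ~0)
obs=crop[...,2]-crop[...,0]
lab=np.zeros((h,w))
def model(p,ret=False):
    cx,cy,vy,by,rw,tw,blur=p[:7]
    L=np.zeros((h*s,w*s),np.uint8)
    c=np.array([cx,cy])
    poly(L,circ(c,rw,.034),1,x0,y0,s); poly(L,rect(c,0,.040,-tw,tw,.034,vy),1,x0,y0,s)
    poly(L,sq(c,.013,.034,by),2,x0,y0,s)
    poly(L,sq(c,.013,.043,by),2,x0,y0,s);poly(L,sq(c,.0095,.049,by),3,x0,y0,s)
    A=np.stack([(L==k) for k in range(4)],-1).astype(np.float32)
    A=cv2.GaussianBlur(A,(0,0),max(blur,.1)*s); A=A.reshape(h,s,w,s,4).mean((1,3))
    return A
sel=np.s_[3:34,6:27]
def cost(p):
    A=model(p)[sel]; B=A.reshape(-1,4); Y=crop[sel].reshape(-1,3)
    X,res,_,_=np.linalg.lstsq(B,Y,rcond=None); return ((B@X-Y)**2).mean()
best=None
for by in np.radians([0,15,30,45,60,75]):
    p0=np.array([.561,.2225,-.08,by,.026,.008,.7])
    sx=np.array([.003,.003,.1,.15,.003,.002,.2]); sim=np.vstack([p0]+[p0+np.eye(7)[i]*sx for i in range(7)])
    r=minimize(cost,p0,method='Nelder-Mead',options=dict(initial_simplex=sim,maxiter=500,xatol=1e-4,fatol=1e-2))
    print(np.degrees(by),r.fun,r.x.round(4),np.degrees(r.x[2:4]).round(1))
    if best is None or r.fun<best.fun:best=r
p=best.x
im=cv2.resize(crop,None,fx=14,fy=14,interpolation=cv2.INTER_CUBIC).clip(0,255).astype(np.uint8)
c=p[:2]
for pts in(circ(c,p[4],.034),rect(c,0,.04,-p[5],p[5],.034,p[2]),sq(c,.013,.043,p[3]),sq(c,.0095,.049,p[3])):
    u=(proj('top',pts)-[x0,y0]+.5)*14-.5; cv2.polylines(im,[np.round(u).astype(int)],True,(0,0,255),1)
cv2.imwrite('pics/fitb.png',im)
E
```

```text
0.0 195.9015350341797 [ 0.5619  0.2217 -0.0706 -0.3516  0.0265  0.009   1.1096] [ -4.  -20.1]Traceback (most recent call last):
  File "<stdin>", line 26, in <module>
    res = _minimize_neldermead(fun, x0, args, callback, bounds=bounds,
                               **options)
    fxe = func(xe)
    fx = function(np.copy(x), *(wrapper_args + args))
  File "<stdin>", line 20, in cost
  File "<stdin>", line 12, in model
  File "fit.py", line 5, in poly
    u=(proj('top',pts)-[x0,y0]+0.5)*s-0.5
       ~~~~^^^^^^^^^^^
  File "h.py", line 13, in proj
    p=camera_params(cam); K=np.array([[p['fx'],0,p['cx']],[0,p['fy'],p['cy']],[0,0,1]])
ValueError: time passes only in moves, steps and waits
```

```bash
python3 - <<'E'
s=open('h.py').read()
s=s.replace("def shot","import functools\n@functools.lru_cache\ndef cp(c): return camera_params(c)\ndef shot",1).replace("p=camera_params(cam)","p=cp(cam)")
open('h.py','w').write(s)
E
cat > fb.py <<'E'
from fit import *
s=8;x0,y0,w,h=138,190,38,38
crop=m[y0:y0+h,x0:x0+w]
def model(p):
    cx,cy,vy,by,rw,tw,blur=p[:7]
    L=np.zeros((h*s,w*s),np.uint8)
    c=np.array([cx,cy])
    poly(L,circ(c,rw,.034),1,x0,y0,s); poly(L,rect(c,0,.040,-tw,tw,.034,vy),1,x0,y0,s)
    poly(L,sq(c,.013,.034,by),2,x0,y0,s)
    poly(L,sq(c,.013,.043,by),2,x0,y0,s);poly(L,sq(c,.0095,.049,by),3,x0,y0,s)
    A=np.stack([(L==k) for k in range(4)],-1).astype(np.float32)
    A=cv2.GaussianBlur(A,(0,0),max(blur,.1)*s); return A.reshape(h,s,w,s,4).mean((1,3))
sel=np.s_[3:34,6:27]
def cost(p):
    B=model(p)[sel].reshape(-1,4); Y=crop[sel].reshape(-1,3)
    X=np.linalg.lstsq(B,Y,rcond=None)[0]; return ((B@X-Y)**2).mean()
best=None
for by in np.radians([-40,-25,-10,5,20,35]):
    p0=np.array([.561,.2225,-.08,by,.026,.008,.7])
    sx=np.array([.003,.003,.1,.15,.003,.002,.2]); sim=np.vstack([p0]+[p0+np.eye(7)[i]*sx for i in range(7)])
    r=minimize(cost,p0,method='Nelder-Mead',options=dict(initial_simplex=sim,maxiter=400,xatol=1e-4,fatol=1e-2))
    print(np.degrees(by).round(),r.fun.round(1),r.x.round(4),np.degrees(r.x[2:4]).round(1))
    if best is None or r.fun<best.fun:best=r
p=best.x
im=cv2.resize(crop,None,fx=14,fy=14,interpolation=cv2.INTER_CUBIC).clip(0,255).astype(np.uint8)
c=p[:2]
for pts in(circ(c,p[4],.034),rect(c,0,.04,-p[5],p[5],.034,p[2]),sq(c,.013,.043,p[3]),sq(c,.0095,.049,p[3])):
    u=(proj('top',pts)-[x0,y0]+.5)*14-.5; cv2.polylines(im,[np.round(u).astype(int)],True,(0,0,255),1)
cv2.imwrite('pics/fitb.png',im)
E
time python3 fb.py; python3 -c "
from h import *
st()"
```

```text
-40.0 194.5 [ 0.562   0.2217 -0.0733 -0.7408  0.0262  0.0087  0.932 ] [ -4.2 -42.4]
-25.0 194.2 [ 0.5618  0.2219 -0.0852 -0.5548  0.0262  0.0089  0.9787] [ -4.9 -31.8]
-10.0 193.5 [ 0.5616  0.2218 -0.0715 -0.513   0.026   0.0088  1.1779] [ -4.1 -29.4]
5.0 200.7 [ 0.5616  0.2218 -0.0624 -0.2382  0.0265  0.0092  1.1832] [ -3.6 -13.6]
20.0 206.3 [ 0.5618  0.2218 -0.085   0.4086  0.026   0.0088  0.9235] [-4.9 23.4]
35.0 197.1 [ 0.562   0.2217 -0.0771  0.6794  0.0258  0.0082  1.0335] [-4.4 38.9]
t 1.25 pos [ 0.1587 -0.6045  0.2503] rv [ 3.1157  0.4021 -0.    ] F [-0.6  1.2  0.3] T [ 0.   -0.01 -0.02] gap 1.002
real	0m31.410s
user	0m28.211s
sys	0m3.787s
```

View pics/fitb.png

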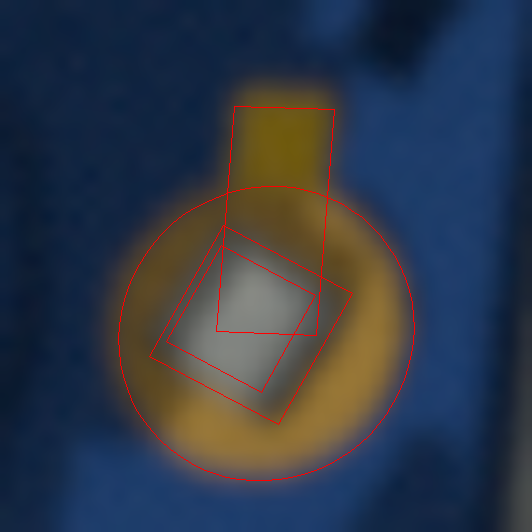

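```bash
cat > fr.py <<'E'
from fit import *
s=6;x0,y0,w,h=316,180,112,80
crop=m[y0:y0+h,x0:x0+w]
def parts(p):
    cx,cy,yaw=p[:3];c=np.array([cx,cy])
    o=[]
    for z in(.035,.043,.051): o.append((circ(c,.028,z),1))
    for z in(.036,.050): o.append((rect(c,-.200,-.024,-.008,.008,z,yaw),1))
    return o,c
def model(p):
    L=np.zeros((h*s,w*s),np.uint8)
    o,c=parts(p)
    for q,k in o: poly(L,q,k,x0,y0,s)
    poly(L,circ(c,.0148,.051),0,x0,y0,s)
    A=L.astype(np.float32); A=cv2.GaussianBlur(A,(0,0),.9*s); return A.reshape(h,s,w,s).mean((1,3))
# grey-ness observable: R-B normalized
obs=1-np.clip((crop[...,2]-crop[...,0])/70,0,1)
# mask out background outside wood: only near-spanner
sel0=cv2.dilate((model([.5506,-.2222,np.radians(73)])>.05).astype(np.uint8),np.ones((7,7)))>0
def cost(p):
    A=model(p)[sel0];Y=obs[sel0]; B=np.c_[A,np.ones(A.size)]; X=np.linalg.lstsq(B,Y,rcond=None)[0]; return ((B@X-Y)**2).mean()
p0=np.array([.5506,-.2222,np.radians(73)])
r=minimize(cost,p0,method='Nelder-Mead',options=dict(initial_simplex=np.vstack([p0,p0+[.004,0,0],p0+[0,.004,0],p0+[0,0,.06]])))
print(r.x.round(4),np.degrees(r.x[2]),r.fun)
p=r.x; k=7
im=cv2.resize(crop,None,fx=k,fy=k,interpolation=cv2.INTER_CUBIC).clip(0,255).astype(np.uint8)
for q,_ in parts(p)[0][2:]:
    u=(proj('top',q)-[x0,y0]+.5)*k-.5; cv2.polylines(im,[np.round(u).astype(int)],True,(0,0,255),1)
cv2.imwrite('pics/fitr.png',im)
g=p[:2]-.12*np.array([np.cos(p[2]),np.sin(p[2])]); print('grip',g)
sd=cv2.imread('pics/side0.png')
for q,_ in parts(p)[0][2:]:
    cv2.polylines(sd,[np.round(proj('side',q)*16).astype(int)],True,(0,0,255),1,shift=4)
c=np.array([.562,.2235])
for q in(circ(c,.026,.034),sq(c,.0095,.049,-.52),sq(c,.013,.043,-.52)): cv2.polylines(sd,[np.round(proj('side',q)*16).astype(int)],True,(0,0,255),1,shift=4)
cv2.imwrite('pics/sider.png',np.hstack([cv2.resize(sd[200:260,280:390],None,fx=4,fy=4),cv2.resize(sd[295:355,170:250],None,fx=4,fy=4)]))
E
python3 fr.py
```

```text
[ 0.5487 -0.2236  1.2604] 72.21724978016215 0.045269369934676534
grip [ 0.512086   -0.33786421]
```

View pics/fitr.png

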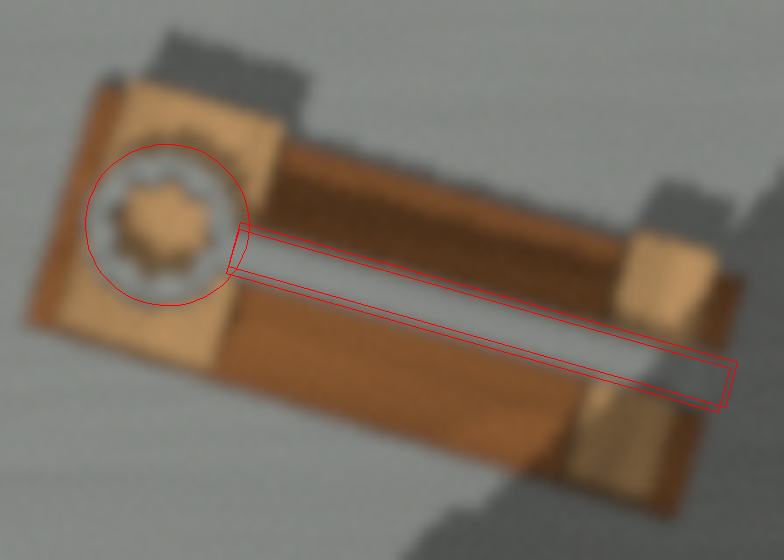

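View pics/sider.png

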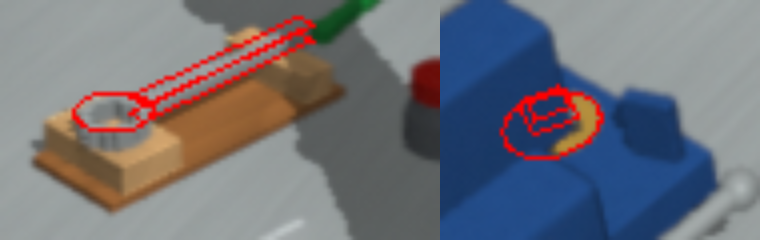

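```bash
cat >> h.py <<'E'
def to(pos,yx):
    s=st(); R0=Ro.from_rotvec(s['orientation']); p=np.array(s['tool_pos'])
    a=np.radians(yx); x=np.array([np.cos(a),np.sin(a),0]); z=np.array([0,0,-1.]); y=np.cross(z,x)
    Rt=Ro.from_matrix(np.c_[x,y,z])
    print('travel',(R0.inv().apply(np.array(pos)-p)/.1).round(3),'twist',((R0.inv()*Rt).as_rotvec()/np.pi).round(4),'yawx',np.degrees(np.arctan2(*R0.as_matrix()[1::-1,0])).round(2),'tilt',R0.as_matrix()[:2,2].round(3))
E
python3 - <<'E'
from h import *
to([.5125,-.3375,.15],72.2)
E
```

```text
t 1.25 pos [ 0.1587 -0.6045  0.2503] rv [ 3.1157  0.4021 -0.    ] F [-0.6  1.2  0.3] T [ 0.   -0.01 -0.02] gap 1.002
travel [ 4.1   -1.684  1.003] twist [ 0.      0.     -0.3194] yawx 14.71 tilt [-0. -0.]
```

Request:
{"fn": "jog_arm", "kwargs": {"travel": [[0.35,-0.14,0],[0.7,-0.28,0],[1,-0.42,0],[1,-0.42,0]], "twist": [[0,0,0],[0,0,0],[0,0,0],[0,0,0]], "gripper": [0,0,0,0]}}

```text
time: 1.58
tool_pos: [0.2522, -0.5335, 0.2504]
orientation: [-3.112, -0.417, -0.007]
ft_force: [0.7, -0.0, -0.9]
finger_gap: 1.0
```

Request:
{"fn": "jog_arm", "kwargs": {"travel": [[0.35,-0.14,0],[0.7,-0.28,0],[1,-0.42,0],[1,-0.42,0]], "twist": [[0,0,-0.03],[0,0,-0.06],[0,0,-0.09],[0,0,-0.12]], "gripper": [0,0,0,0]}}

```text
time: 1.92
tool_pos: [0.3449, -0.4607, 0.2513]
orientation: [-2.971, -1.014, -0.014]
ft_force: [0.2, 1.1, -0.4]
finger_gap: 0.997
```

```bash
python3 - <<'E'
from h import *
to([.5125,-.3375,.15],72.2)
E
```

```text
t 1.92 pos [ 0.3449 -0.4607  0.2513] rv [-2.9707 -1.0144 -0.0145] F [ 0.2  1.1 -0.4] T [ 0.02 -0.01  0.  ] gap 0.997
travel [2.07  0.049 1.033] twist [ 0.0011 -0.0029 -0.1916] yawx 37.71 tilt [0.008 0.005]
```

Request:
{"fn": "jog_arm", "kwargs": {"travel": [[0.35,0.01,0],[0.7,0.02,0],[1,0.02,0],[1,0.02,0]], "twist": [[0,0,-0.03],[0,0,-0.065],[0,0,-0.1],[0,0,-0.13]], "gripper": [0,0,0,0]}}

```text
time: 2.25
tool_pos: [0.4314, -0.3954, 0.2527]
orientation: [-2.693, -1.617, -0.022]
ft_force: [0.9, 0.2, 0.2]
finger_gap: 1.002
```

```bash
python3 - <<'E'
from h import *
to([.5125,-.3375,.15],72.2)
E
```

```text
t 2.25 pos [ 0.4314 -0.3954  0.2527] rv [-2.6928 -1.6165 -0.0221] F [0.9 0.2 0.2] T [ 0.03 -0.03  0.01] gap 1.002
travel [0.879 0.437 1.041] twist [ 0.0025 -0.0038 -0.0569] yawx 61.96 tilt [0.012 0.008]
```

Request:
{"fn": "jog_arm", "kwargs": {"travel": [[0.3,0.15,0.25],[0.6,0.3,0.5],[0.88,0.44,0.75],[0.88,0.44,0.9],[0.88,0.44,0.9]], "twist": [[0.001,-0.001,-0.02],[0.002,-0.002,-0.04],[0.0025,-0.004,-0.057],[0.0025,-0.004,-0.057],[0.0025,-0.004,-0.057]], "gripper": [0,0,0,0,0]}}

```text
time: 2.67
tool_pos: [0.5131, -0.3339, 0.16]
orientation: [-2.529, -1.855, 0.002]
ft_force: [-0.8, -0.3, -0.1]
finger_gap: 0.999
```

```bash
python3 - <<'E'
from h import *
to([.5122,-.338,.045],72.2)
shot('top','top1'); shot('side','side1')
a=cv2.imread('pics/top1.png');b=cv2.imread('pics/side1.png')
cv2.imwrite('pics/t1.png',np.hstack([cv2.resize(a[160:270,310:440],None,fx=3,fy=3),cv2.resize(b[110:260,270:400],None,fx=2.9,fy=2.2)]))
E
```

```text
t 2.67 pos [ 0.5131 -0.3339  0.16  ] rv [-2.5286e+00 -1.8547e+00  2.2000e-03] F [-0.8 -0.3 -0.1] T [ 0.02  0.08 -0.07] gap 0.999
travel [-0.044  0.01   1.15 ] twist [-0.0017 -0.0007  0.0018] yawx 72.52 tilt [-0.005  0.004]
```

View pics/t1.png

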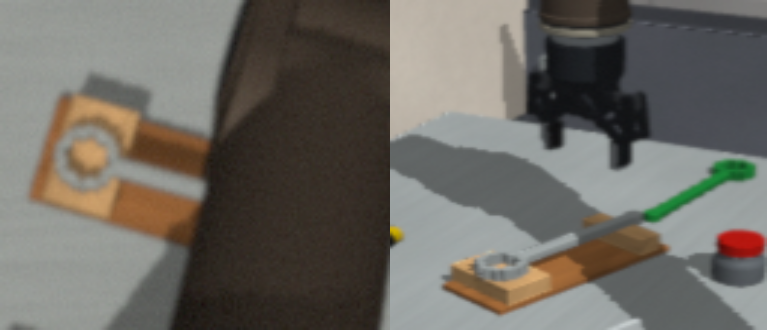

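The gripper is above the handle between the two blocks and the jaws straddle it. Descending.

Request:
{"fn": "jog_arm", "kwargs": {"travel": [[-0.02,0.01,0.3],[-0.04,0.01,0.6],[-0.04,0.01,0.85],[-0.04,0.01,0.85]], "twist": [[-0.0017,0,0.001],[-0.0017,0,0.002],[-0.0017,0,0.002],[-0.0017,0,0.002]], "gripper": [0,0,0,0]}}

```text
time: 3.1
tool_pos: [0.5085, -0.3431, 0.0757]
orientation: [-2.546, -1.839, 0.003]
ft_force: [-1.0, 0.4, 0.7]
finger_gap: 1.0
```

```bash
python3 - <<'E'
from h import *
to([.5122,-.338,.045],72.2)
E
```

```text
t 3.1 pos [ 0.5085 -0.3431  0.0757] rv [-2.5459 -1.8392  0.003 ] F [-1.   0.4  0.7] T [0.   0.07 0.05] gap 1.0
travel [0.06  0.02  0.307] twist [-0.0006  0.0003 -0.0028] yawx 71.69 tilt [-0.002 -0.   ]
```

Request:
{"fn": "jog_arm", "kwargs": {"travel": [[0.06,0.02,0.1],[0.06,0.02,0.2],[0.06,0.02,0.3],[0.06,0.02,0.3]], "twist": [[0,0,-0.002],[0,0,-0.002],[0,0,-0.002],[0,0,-0.002]], "gripper": [0,0,0,0]}}

```text
time: 3.43
tool_pos: [0.5117, -0.3378, 0.0447]
orientation: [-2.539, -1.847, 0.004]
ft_force: [-0.1, 0.3, 0.7]
finger_gap: 1.001
```

Request:
{"fn": "jog_arm", "kwargs": {"travel": [[0,0,0]], "twist": [[0,0,0]], "gripper": [0]}}

```text
time: 3.52
tool_pos: [0.5119, -0.338, 0.045]
orientation: [-2.54, -1.847, 0.004]
ft_force: [0.1, 0.3, 0.2]
finger_gap: 1.001
```

```bash
python3 - <<'E'
from h import *
to([.5122,-.338,.045],72.2)
E
```

```text
t 3.52 pos [ 0.5119 -0.338   0.045 ] rv [-2.5396 -1.8468  0.0039] F [0.1 0.3 0.2] T [-0.03  0.01 -0.01] gap 1.001
travel [0.001 0.003 0.   ] twist [-0.0008  0.0004 -0.0008] yawx 72.05 tilt [-0.003 -0.   ]
```

Accurate now. Close the gripper.

Request:
{"fn": "jog_arm", "kwargs": {"travel": [[0,0,0],[0,0,0],[0,0,0],[0,0,0],[0,0,0]], "twist": [[0,0,0],[0,0,0],[0,0,0],[0,0,0],[0,0,0]], "gripper": [1,1,1,1,1]}}

```text
time: 3.93
tool_pos: [0.512, -0.3381, 0.0453]
orientation: [-2.54, -1.847, 0.004]
ft_force: [0.2, 0.8, -0.3]
finger_gap: 0.305
```

Request:
{"fn": "jog_arm", "kwargs": {"travel": [[0,0,0],[0,0,0],[0,0,0]], "twist": [[0,0,0],[0,0,0],[0,0,0]], "gripper": [1,1,1]}}

```text
time: 4.18
tool_pos: [0.5121, -0.3381, 0.0455]
orientation: [-2.54, -1.847, 0.004]
ft_force: [-1.9, 1.1, 3.5]
finger_gap: 0.17
```

```bash
python3 - <<'E'
from h import *
st()
E
```

```text
t 4.18 pos [ 0.5121 -0.3381  0.0455] rv [-2.54   -1.8471  0.0036] F [-1.9  1.1  3.5] T [ 0.13  0.22 -0.02] gap 0.17
```

Request:
{"fn": "jog_arm", "kwargs": {"travel": [[0,0,-0.2],[0,0,-0.5],[0,0,-0.8],[0,0,-1],[0,0,-1]], "twist": [[0,0,0],[0,0,0],[0,0,0],[0,0,0],[0,0,0]], "gripper": [1,1,1,1,1]}}

```text
time: 4.6
tool_pos: [0.5144, -0.3391, 0.1496]
orientation: [2.537, 1.845, 0.001]
ft_force: [1.4, 0.1, -3.7]
finger_gap: 0.176
```

```bash
python3 - <<'E'
from h import *
to([.593,.1075,.145],105)
shot('top','top2'); shot('side','side2')
a=cv2.imread('pics/top2.png');b=cv2.imread('pics/side2.png')
cv2.imwrite('pics/t2.png',np.hstack([cv2.resize(a[160:270,310:440],None,fx=3,fy=3),cv2.resize(b[110:260,270:400],None,fx=2.9,fy=2.2)]))
E
```

```text
t 4.6 pos [ 0.5144 -0.3391  0.1496] rv [2.5370e+00 1.8446e+00 6.0000e-04] F [ 1.4  0.1 -3.7] T [-0.19 -0.05 -0.04] gap 0.176
travel [ 4.491 -0.629  0.032] twist [ 0.0011  0.0012 -0.1831] yawx 72.04 tilt [ 0.003 -0.004]
```

View pics/t2.png

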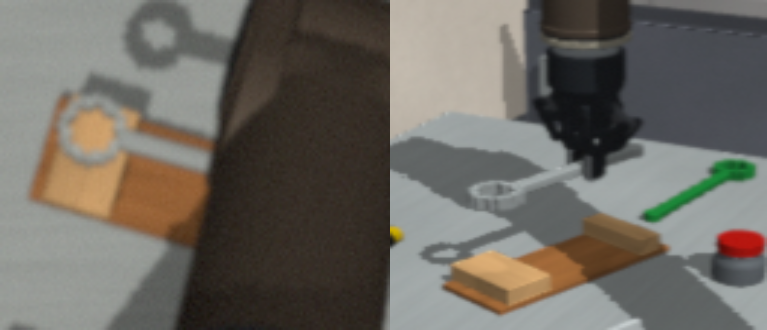

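The spanner is held and lifted, about level. Carry it towards the bolt.

Request:
{"fn": "jog_arm", "kwargs": {"travel": [[0.25,-0.03,0],[0.6,-0.08,0],[1,-0.14,0],[1,-0.14,0]], "twist": [[0,0,0],[0,0,0],[0,0,0],[0,0,0]], "gripper": [1,1,1,1]}}

```text
time: 5.03
tool_pos: [0.5304, -0.228, 0.143]
orientation: [-2.525, -1.856, -0.0]
ft_force: [0.7, 2.0, -4.0]
finger_gap: 0.177
```

Request:
{"fn": "jog_arm", "kwargs": {"travel": [[0.35,-0.05,0],[0.7,-0.1,0],[1,-0.14,0],[1,-0.14,0]], "twist": [[0,0,0],[0,0,-0.02],[0,0,-0.04],[0,0,-0.06]], "gripper": [1,1,1,1]}}

```text
time: 5.37
tool_pos: [0.5471, -0.1192, 0.1419]
orientation: [-2.322, -2.097, -0.005]
ft_force: [0.7, 1.7, -2.9]
finger_gap: 0.174
```

```bash
python3 - <<'E'
from h import *
to([.593,.1075,.145],105)
E
```

```text
t 5.37 pos [ 0.5471 -0.1192  0.1419] rv [-2.3219 -2.0968 -0.005 ] F [ 0.7  1.7 -2.9] T [-0.12 -0.03 -0.05] gap 0.174
travel [ 2.302  0.226 -0.007] twist [-0.0017 -0.0039 -0.1157] yawx 84.16 tilt [-0.006  0.012]
```

Request:
{"fn": "jog_arm", "kwargs": {"travel": [[0.35,0.03,0],[0.7,0.06,0],[1,0.1,-0.03],[1,0.1,-0.03]], "twist": [[0,-0.002,-0.02],[0,-0.004,-0.045],[-0.002,-0.004,-0.07],[-0.002,-0.004,-0.085]], "gripper": [1,1,1,1]}}

```text
time: 5.7
tool_pos: [0.5672, -0.0117, 0.1449]
orientation: [-2.012, -2.409, -0.006]
ft_force: [0.6, 0.5, -4.0]
finger_gap: 0.174
```

```bash
python3 - <<'E'
from h import *
to([.593,.1075,.145],105)
E
```

```text
t 5.7 pos [ 0.5672 -0.0117  0.1449] rv [-2.0116 -2.4086 -0.006 ] F [ 0.6  0.5 -4. ] T [-0.1  -0.06  0.01] gap 0.174
travel [1.127 0.466 0.005] twist [ 0.0003 -0.0016 -0.0263] yawx 100.27 tilt [-0.     0.005]
```

Request:
{"fn": "jog_arm", "kwargs": {"travel": [[0.35,0.15,0.1],[0.7,0.3,0.2],[0.99,0.45,0.35],[0.99,0.45,0.45]], "twist": [[0,-0.0016,-0.006],[0,-0.0016,-0.013],[0,-0.0016,-0.026],[0,-0.0016,-0.026]], "gripper": [1,1,1,1]}}

```text
time: 6.03
tool_pos: [0.5932, 0.104, 0.0979]
orientation: [-1.896, -2.499, -0.008]
ft_force: [0.1, 2.4, -3.9]
finger_gap: 0.174
```

```bash
python3 - <<'E'
from h import *
to([.593,.1075,.085],105)
E
```

```text
t 6.03 pos [0.5932 0.104  0.0979] rv [-1.8959 -2.4992 -0.0082] F [ 0.1  2.4 -3.9] T [-0.   -0.11 -0.06] gap 0.174
travel [0.033 0.008 0.13 ] twist [ 0.0004 -0.0022  0.0035] yawx 105.63 tilt [-0.001  0.007]
```

Request:
{"fn": "jog_arm", "kwargs": {"travel": [[0.01,0.01,0.06],[0.03,0.01,0.13],[0.03,0.01,0.13],[0.03,0.01,0.13]], "twist": [[0,-0.002,0.003],[0,-0.002,0.003],[0,-0.002,0.003],[0,-0.002,0.003]], "gripper": [1,1,1,1]}}

```text
time: 6.37
tool_pos: [0.5927, 0.1059, 0.0841]
orientation: [-1.912, -2.492, 0.001]
ft_force: [0.1, -0.9, -2.9]
finger_gap: 0.172
```

```bash
python3 - <<'E'
from h import *
to([.593,.1075,.085],105)
ims=[capture('top')[:,:,::-1] for _ in range(3)]
m=np.mean([x.astype(np.float32) for x in ims],0); np.save('m3.npy',m)
x0,y0,w,h,k=125,180,75,65,10
im=cv2.resize(m[y0:y0+h,x0:x0+w],None,fx=k,fy=k,interpolation=cv2.INTER_CUBIC).clip(0,255).astype(np.uint8)
from fit import circ,sq
def dr(q,col):
    u=(proj('top',q)-[x0,y0]+.5)*k-.5; cv2.polylines(im,[np.round(u).astype(int)],True,col,1)
s=readout.state(); p=np.array(s['tool_pos']); R=Ro.from_rotvec(s['orientation']).as_matrix()
c=(p+R@[.12,0,0])[:2]; zu=p[2]-.0105; print('ring pred',c)
dr(circ(c,.028,zu+.016),(0,0,255)); dr(circ(c,.0142,zu+.016),(0,0,255))
b=np.array([.562,.2235]); dr(sq(b,.0095,.049,np.radians(-30)),(0,255,0)); dr(circ(b,.026,.034),(0,255,0))
cv2.imwrite('pics/t3.png',im); shot('side','side3')
sd=cv2.imread('pics/side3.png'); cv2.imwrite('pics/s3.png',cv2.resize(sd[230:400,100:280],None,fx=4,fy=3.5,interpolation=cv2.INTER_CUBIC))
E
```

```text
t 6.37 pos [0.5927 0.1059 0.0841] rv [-1.9117e+00 -2.4925e+00  9.0000e-04] F [ 0.1 -0.9 -2.9] T [-0.23 -0.08 -0.  ] gap 0.172
travel [ 0.015  0.007 -0.009] twist [-0.0002  0.      0.0001] yawx 105.02 tilt [-0.001 -0.   ]
ring pred [0.56274739 0.22194748]
```

View pics/t3.png

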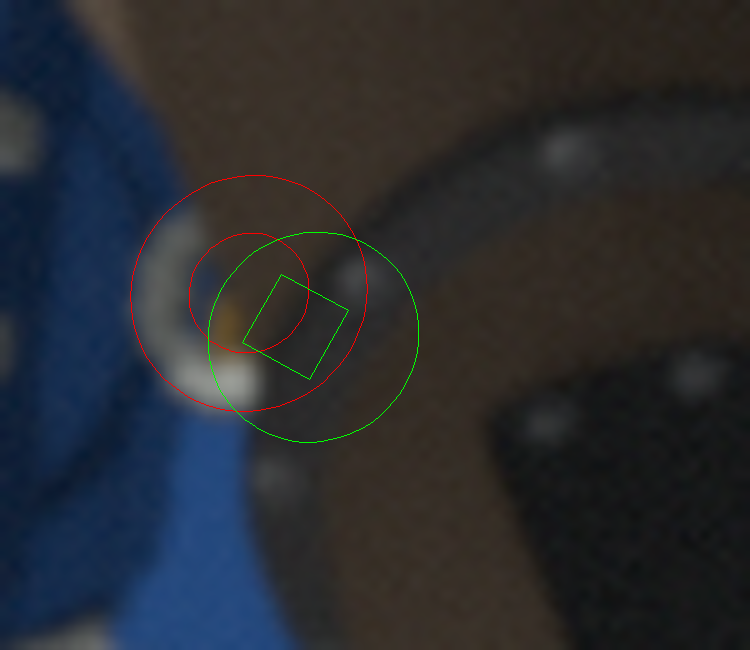

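View pics/s3.png

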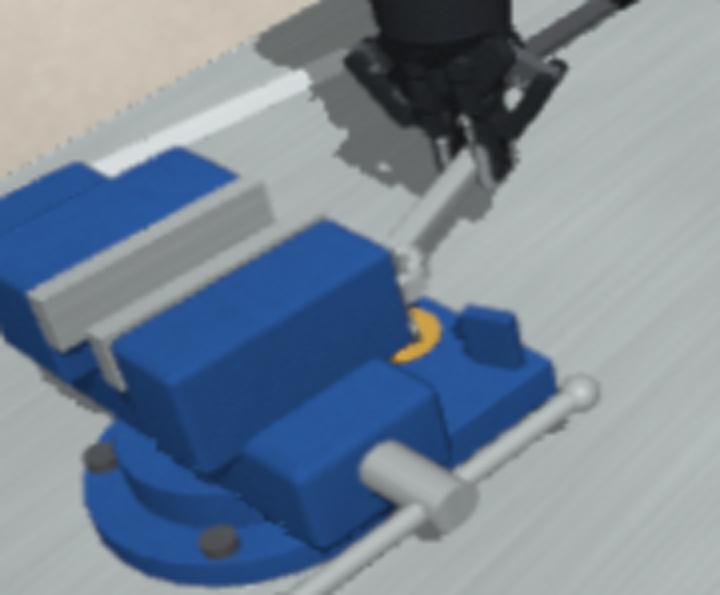

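```bash
python3 - <<'E'
from h import *
to([.5933,.1069,.062],105)
E
```

```text
t 6.57 pos [0.5938 0.1062 0.0856] rv [1.9117 2.4912 0.003 ] F [ 0.5  1.  -3.6] T [-0.19 -0.09 -0.03] gap 0.176
travel [ 0.008 -0.004  0.236] twist [ 0.0008 -0.     -0.    ] yawx 105.0 tilt [0.002 0.001]
```

Request:
{"fn": "jog_arm", "kwargs": {"travel": [[0.01,0,0.08],[0.01,0,0.16],[0.01,0,0.23],[0.01,0,0.23],[0.01,0,0.23]], "twist": [[0.001,0,0],[0.001,0,0],[0.001,0,0],[0.001,0,0],[0.001,0,0]], "gripper": [1,1,1,1,1]}}

```text
time: 6.98
tool_pos: [0.593, 0.1071, 0.0617]
orientation: [-1.911, -2.491, 0.003]
ft_force: [-0.7, -0.6, -4.2]
finger_gap: 0.176
```

```bash
python3 - <<'E'
from h import *
to([.5933,.1069,.0445],105)
E
```

```text
t 6.98 pos [0.593  0.1071 0.0617] rv [-1.9114 -2.4912  0.0029] F [-0.7 -0.6 -4.2] T [-0.18 -0.05  0.02] gap 0.176
travel [-0.002  0.003  0.172] twist [-0.0008 -0.0001  0.    ] yawx 105.01 tilt [-0.002 -0.   ]
```

Request:
{"fn": "jog_arm", "kwargs": {"travel": [[0,0,0.03],[0,0,0.05],[0,0,0.07],[0,0,0.09],[0,0,0.09]], "twist": [[0,0,0],[0,0,0],[0,0,0],[0,0,0],[0,0,0]], "gripper": [1,1,1,1,1]}}

```text
time: 7.4
tool_pos: [0.5931, 0.1069, 0.0526]
orientation: [-1.912, -2.491, 0.003]
ft_force: [0.4, -0.9, -1.8]
finger_gap: 0.178
```

```bash
python3 - <<'E'
from h import *
to([.5933,.1069,.0445],105)
E
```

```text
t 7.4 pos [0.5931 0.1069 0.0526] rv [-1.912  -2.491   0.0029] F [ 0.4 -0.9 -1.8] T [-0.11  0.03  0.07] gap 0.178
travel [-0.     0.002  0.081] twist [-0.0007 -0.     -0.0001] yawx 104.98 tilt [-0.002 -0.001]
```

Request:
{"fn": "jog_arm", "kwargs": {"travel": [[0,0,0.02],[0,0,0.03],[0,0,0.04],[0,0,0.04]], "twist": [[0,0,0],[0,0,0],[0,0,0],[0,0,0]], "gripper": [1,1,1,1]}}

```text
time: 7.73
tool_pos: [0.5932, 0.1066, 0.0487]
orientation: [-1.912, -2.491, 0.003]
ft_force: [-1.7, -2.5, 1.8]
finger_gap: 0.173
```

```bash
python3 - <<'E'
from h import *
to([.5933,.1069,.0445],105)
E
```

```text
t 7.73 pos [0.5932 0.1066 0.0487] rv [-1.9123 -2.4911  0.003 ] F [-1.7 -2.5  1.8] T [-0.07  0.35  0.07] gap 0.173
travel [0.002 0.002 0.042] twist [-0.0007  0.0001 -0.0001] yawx 104.98 tilt [-0.002 -0.001]
```

Request:
{"fn": "jog_arm", "kwargs": {"travel": [[-0.01,-0.03,0],[-0.01,-0.06,0.01],[-0.01,-0.06,0.02],[-0.01,-0.06,0.03],[-0.01,-0.06,0.03]], "twist": [[0,0,0.006],[0,0,0.013],[0,0,0.013],[0,0,0.013],[0,0,0.013]], "gripper": [1,1,1,1,1]}}

```text
time: 8.15
tool_pos: [0.5873, 0.1041, 0.0453]
orientation: [-1.962, -2.452, 0.004]
ft_force: [0.3, 0.0, -4.0]
finger_gap: 0.17
```

```bash
python3 - <<'E'
from h import *
to([.5933,.1069,.0445],105)
E
```

```text
t 8.15 pos [0.5873 0.1041 0.0453] rv [-1.9622 -2.4515  0.0038] F [ 0.3  0.  -4. ] T [-0.2  -0.07 -0.02] gap 0.17
travel [0.014 0.064 0.008] twist [-0.0009  0.0001 -0.013 ] yawx 102.65 tilt [-0.003 -0.001]
```

Request:
{"fn": "jog_arm", "kwargs": {"travel": [[0,0,0.01],[0,0,0.015]], "twist": [[0,0,0],[0,0,0]], "gripper": [1,1]}}

```text
time: 8.32
tool_pos: [0.5873, 0.1042, 0.0435]
orientation: [-1.962, -2.452, 0.004]
ft_force: [-0.6, 0.4, -4.0]
finger_gap: 0.174
```

```bash
python3 - <<'E'
from h import *
st(); shot('side','side4')
sd=cv2.imread('pics/side4.png'); cv2.imwrite('pics/s4.png',cv2.resize(sd[260:380,140:280],None,fx=5,fy=4.5,interpolation=cv2.INTER_CUBIC))
E
```

```text
t 8.32 pos [0.5873 0.1042 0.0435] rv [-1.9618 -2.4516  0.004 ] F [-0.6  0.4 -4. ] T [-0.18 -0.09 -0.11] gap 0.174
```

View pics/s4.png

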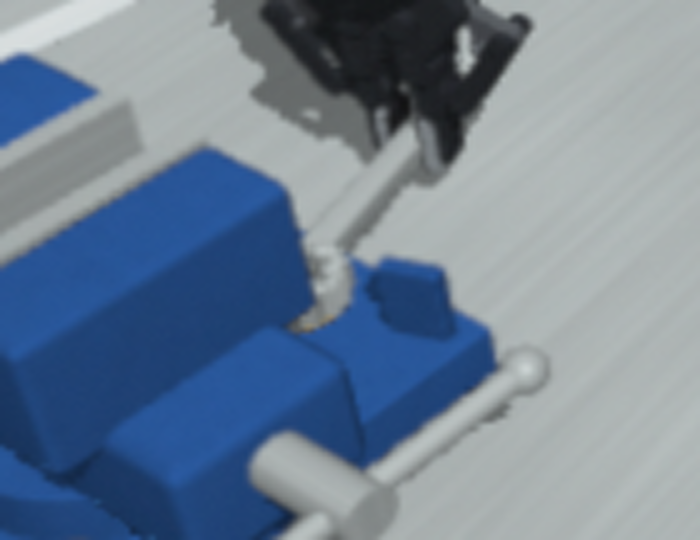

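The ring sits on the washer over the head, with only the tool's own weight on the wrist. Start the clockwise swing gently.

Request:
{"fn": "jog_arm", "kwargs": {"travel": [[0.002,-0.063,0],[0.007,-0.125,0],[0.015,-0.188,0],[0.026,-0.25,0],[0.026,-0.25,0]], "twist": [[0,0,0.0167],[0,0,0.0333],[0,0,0.05],[0,0,0.0667],[0,0,0.0667]], "gripper": [1,1,1,1,1]}}

```text
time: 8.78
tool_pos: [0.5621, 0.1011, 0.0437]
orientation: [-2.211, -2.231, 0.004]
ft_force: [2.9, 0.2, -5.2]
finger_gap: 0.176
```

```bash
cat >> h.py <<'E'
def ringinfo(B=(.562,.2225)):
    s=st(); p=np.array(s['tool_pos']); R=Ro.from_rotvec(s['orientation']).as_matrix(); F=np.array(s['ft_force']);T=np.array(s['wrist_torque'])
    c=p+R@[.12,0,0]; r=p-np.r_[B,p[2]]
    tz=T[2]+np.cross(np.r_[r[:2],0],np.r_[F[:2],0])[2]
    print('ring',c.round(4),'yawx',np.degrees(np.arctan2(R[1,0],R[0,0])).round(2),'tilt',R[:2,2].round(4),'Ftool',(R.T@F).round(1),'torque(ext on tool about bolt z)',tz.round(3),'wt',T.round(2),'joints',np.round(s['joints'],2))
E
python3 - <<'E'
from h import *
ringinfo()
E
```

```text
t 8.78 pos [0.5621 0.1011 0.0437] rv [-2.2108 -2.2308  0.0039] F [ 2.9  0.2 -5.2] T [-0.37 -0.57 -0.19] gap 0.176
ring [0.561  0.2211 0.0436] yawx 90.52 tilt [-0.0024 -0.0011] Ftool [0.2 3.  5.2] torque(ext on tool about bolt z) 0.166 wt [-0.37 -0.57 -0.19] joints [-0.02  0.63 -0.36  1.88  0.33  0.69 -0.56]
```

Request:
{"fn": "jog_arm", "kwargs": {"travel": [[0.003,-0.084,0],[0.012,-0.167,0],[0.026,-0.25,0],[0.046,-0.331,0],[0.072,-0.41,0]], "twist": [[0,0,0.0222],[0,0,0.0444],[0,0,0.0667],[0,0,0.0889],[0,0,0.1111]], "gripper": [1,1,1,1,1]}}

```text
time: 9.2
tool_pos: [0.5212, 0.1079, 0.0439]
orientation: [-2.566, -1.812, 0.004]
ft_force: [0.0, -0.0, -4.5]
finger_gap: 0.175
```

```bash
python3 - <<'E'
from h import *
ringinfo()
E
```

```text
t 9.2 pos [0.5212 0.1079 0.0439] rv [-2.5664 -1.8118  0.0035] F [ 0.  -0.  -4.5] T [-0.26 -0.22  0.18] gap 0.175
ring [0.5614 0.221  0.0437] yawx 70.44 tilt [-0.0019 -0.0012] Ftool [-0.   0.   4.5] torque(ext on tool about bolt z) 0.179 wt [-0.26 -0.22  0.18] joints [-0.11  0.57 -0.27  1.98  0.25  0.62 -0.88]
```

Request:
{"fn": "jog_arm", "kwargs": {"travel": [[0.003,-0.084,0],[0.012,-0.167,0],[0.026,-0.25,0],[0.046,-0.331,0],[0.072,-0.41,0]], "twist": [[0,0,0.0222],[0,0,0.0444],[0,0,0.0667],[0,0,0.0889],[0,0,0.1111]], "gripper": [1,1,1,1,1]}}

```text
time: 9.62
tool_pos: [0.4846, 0.1284, 0.0439]
orientation: [2.842, 1.337, -0.005]
ft_force: [-0.4, -1.3, -4.1]
finger_gap: 0.172
```

```bash
python3 - <<'E'
from h import *
ringinfo()
E
```

```text
t 9.62 pos [0.4846 0.1284 0.0439] rv [ 2.8423  1.3371 -0.0046] F [-0.4 -1.3 -4.1] T [-0.39  0.13  0.24] gap 0.172
ring [0.5611 0.2209 0.0435] yawx 50.39 tilt [-0.0025 -0.0017] Ftool [-1.3  0.5  4.1] torque(ext on tool about bolt z) 0.308 wt [-0.39  0.13  0.24] joints [-0.24  0.53 -0.17  2.06  0.16  0.57 -1.21]
```

Request:
{"fn": "jog_arm", "kwargs": {"travel": [[0.002,-0.063,0],[0.007,-0.125,0],[0.015,-0.188,0],[0.026,-0.25,0],[0.026,-0.25,0]], "twist": [[0,0,0.0167],[0,0,0.0333],[0,0,0.05],[0,0,0.0667],[0,0,0.0667]], "gripper": [1,1,1,1,1]}}

```text
time: 10.03
tool_pos: [0.4663, 0.1471, 0.0438]
orientation: [2.966, 1.034, -0.006]
ft_force: [0.5, -3.2, -3.4]
finger_gap: 0.176
```

```bash
python3 - <<'E'
from h import *
ringinfo()
shot('side','side5'); shot('top','top5')
sd=cv2.imread('pics/side5.png'); t=cv2.imread('pics/top5.png')
cv2.imwrite('pics/s5.png',np.hstack([cv2.resize(sd[260:380,140:280],None,fx=2.8,fy=4,interpolation=cv2.INTER_CUBIC),cv2.resize(t[160:280,100:220],None,fx=3.3,fy=4,interpolation=cv2.INTER_CUBIC)]))
E
```

```text
t 10.03 pos [0.4663 0.1471 0.0438] rv [ 2.966   1.0335 -0.0061] F [ 0.5 -3.2 -3.4] T [-0.75  0.06 -0.08] gap 0.176
ring [0.5603 0.2217 0.0434] yawx 38.42 tilt [-0.0035 -0.0019] Ftool [-1.6  2.8  3.4] torque(ext on tool about bolt z) 0.267 wt [-0.75  0.06 -0.08] joints [-0.33  0.51 -0.11  2.1   0.11  0.54 -1.42]
```

View pics/s5.png

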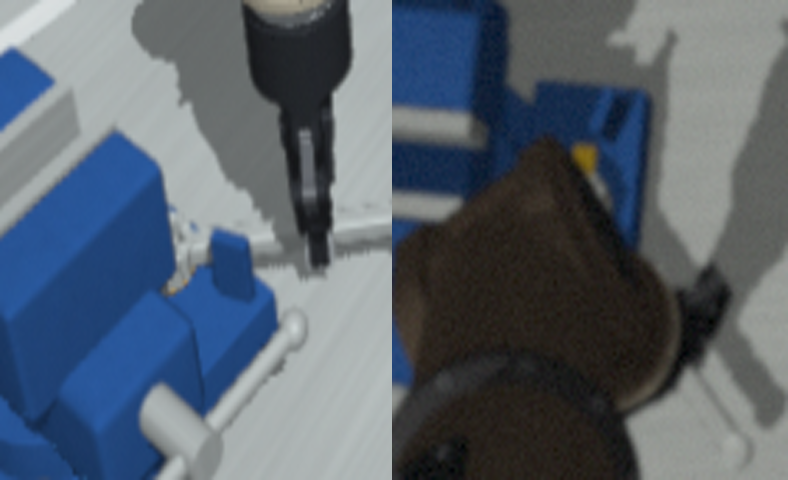

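Request:
{"fn": "jog_arm", "kwargs": {"travel": [[0.001,0.052,0],[0.001,0.052,0],[0.001,0.052,-0.1],[0.001,0.052,-0.22],[0.001,0.052,-0.22]], "twist": [[0,0,-0.0139],[0,0,-0.0139],[0,0,-0.0139],[0,0,-0.0139],[0,0,-0.0139]], "gripper": [1,1,1,1,1]}}

```text
time: 10.55
tool_pos: [0.4716, 0.143, 0.068]
orientation: [2.942, 1.102, -0.0]
ft_force: [1.1, -0.0, -4.0]
finger_gap: 0.171
```

```bash
python3 - <<'E'
from h import *
ringinfo()
E
```

```text
t 10.55 pos [0.4716 0.143  0.068 ] rv [ 2.9416e+00  1.1016e+00 -4.0000e-04] F [ 1.1 -0.  -4. ] T [-0.1   0.05  0.07] gap 0.171
ring [0.5621 0.2218 0.0679] yawx 41.06 tilt [-0.0001 -0.0006] Ftool [0.8 0.7 4. ] torque(ext on tool about bolt z) 0.156 wt [-0.1   0.05  0.07] joints [-0.3   0.47 -0.13  2.07  0.11  0.6  -1.37]
```

Request:
{"fn": "jog_arm", "kwargs": {"travel": [[0.007,0.125,0],[0.026,0.25,0],[0.059,0.371,0],[0.104,0.488,0],[0.161,0.6,0]], "twist": [[0,0,-0.0333],[0,0,-0.0667],[0,0,-0.1],[0,0,-0.1333],[0,0,-0.1667]], "gripper": [1,1,1,1,1]}}

```text
time: 10.97
tool_pos: [0.5237, 0.1078, 0.0682]
orientation: [2.552, 1.831, -0.0]
ft_force: [-0.3, -1.0, -3.7]
finger_gap: 0.172
```

Request:
{"fn": "jog_arm", "kwargs": {"travel": [[0.007,0.125,0],[0.026,0.25,0],[0.059,0.371,0],[0.104,0.488,0],[0.161,0.6,0]], "twist": [[0,0,-0.0333],[0,0,-0.0667],[0,0,-0.1],[0,0,-0.1333],[0,0,-0.1667]], "gripper": [1,1,1,1,1]}}

```text
time: 11.38
tool_pos: [0.5865, 0.1031, 0.0682]
orientation: [1.986, 2.433, -0.0]
ft_force: [0.1, -0.0, -4.6]
finger_gap: 0.174
```

```bash
python3 - <<'E'
from h import *
ringinfo()
a=np.radians(130.9)
to([.561-.12*np.cos(a),.2212-.12*np.sin(a),.066],130.9)
E
```

```text
t 11.38 pos [0.5865 0.1031 0.0682] rv [ 1.9861e+00  2.4329e+00 -3.0000e-04] F [ 0.1 -0.  -4.6] T [-0.15 -0.04 -0.02] gap 0.174
ring [0.5625 0.2207 0.0681] yawx 101.55 tilt [ 0.0006 -0.0008] Ftool [-0.   0.1  4.6] torque(ext on tool about bolt z) -0.004 wt [-0.15 -0.04 -0.02] joints [ 0.02  0.63 -0.41  1.8   0.34  0.78 -0.36]
t 11.38 pos [0.5865 0.1031 0.0682] rv [ 1.9861e+00  2.4329e+00 -3.0000e-04] F [ 0.1 -0.  -4.6] T [-0.15 -0.04 -0.02] gap 0.174
travel [0.162 0.575 0.022] twist [ 1.000e-04  3.000e-04 -1.631e-01] yawx 101.55 tilt [ 0.001 -0.001]
```

Request:
{"fn": "jog_arm", "kwargs": {"travel": [[0.007,0.12,0],[0.03,0.24,0],[0.06,0.36,0],[0.104,0.47,0],[0.161,0.575,0]], "twist": [[0,0,-0.0333],[0,0,-0.0667],[0,0,-0.1],[0,0,-0.1333],[0,0,-0.163]], "gripper": [1,1,1,1,1]}}

```text
time: 11.8
tool_pos: [0.6405, 0.13, 0.0681]
orientation: [1.299, 2.859, -0.001]
ft_force: [0.3, -0.4, -4.1]
finger_gap: 0.172
```

```bash
python3 - <<'E'
from h import *
ringinfo()
a=np.radians(130.9)
to([.561-.12*np.cos(a),.2212-.12*np.sin(a),.056],130.9)
E
```

```text
t 11.8 pos [0.6405 0.13   0.0681] rv [ 1.2994e+00  2.8588e+00 -7.0000e-04] F [ 0.3 -0.4 -4.1] T [-0.09 -0.12 -0.02] gap 0.172
ring [0.5616 0.2204 0.0679] yawx 131.11 tilt [ 0.001 -0.001] Ftool [-0.4 -0.   4.1] torque(ext on tool about bolt z) -0.02 wt [-0.09 -0.12 -0.02] joints [ 0.05  0.73 -0.53  1.64  0.45  0.89  0.07]
t 11.8 pos [0.6405 0.13   0.0681] rv [ 1.2994e+00  2.8588e+00 -7.0000e-04] F [ 0.3 -0.4 -4.1] T [-0.09 -0.12 -0.02] gap 0.172
travel [ 0.01  -0.004  0.121] twist [0.     0.0004 0.0012] yawx 131.11 tilt [ 0.001 -0.001]
```

Request:
{"fn": "jog_arm", "kwargs": {"travel": [[0.01,0,0.04],[0.01,0,0.08],[0.01,0,0.12],[0.01,0,0.15],[0.01,0,0.17]], "twist": [[0,0,0.001],[0,0,0.001],[0,0,0.001],[0,0,0.001],[0,0,0.001]], "gripper": [1,1,1,1,1]}}

```text
time: 12.22
tool_pos: [0.6396, 0.1301, 0.0507]
orientation: [1.307, 2.855, -0.002]
ft_force: [0.7, -0.8, -0.9]
finger_gap: 0.176
```

```bash
python3 - <<'E'
from h import *
ringinfo()
E
```

```text
t 12.22 pos [0.6396 0.1301 0.0507] rv [ 1.3067e+00  2.8554e+00 -1.7000e-03] F [ 0.7 -0.8 -0.9] T [-0.01 -0.08 -0.06] gap 0.176
ring [0.5611 0.2209 0.0504] yawx 130.82 tilt [ 0.0008 -0.0016] Ftool [-1.1 -0.   0.9] torque(ext on tool about bolt z) -0.057 wt [-0.01 -0.08 -0.06] joints [ 0.05  0.75 -0.52  1.65  0.46  0.86  0.05]
```

Request:
{"fn": "jog_arm", "kwargs": {"travel": [[0,0,0.015],[0,0,0.03],[0,0,0.03]], "twist": [[0,0,0],[0,0,0],[0,0,0]], "gripper": [1,1,1]}}

```text
time: 12.47
tool_pos: [0.6398, 0.13, 0.0476]
orientation: [1.308, 2.854, -0.001]
ft_force: [1.9, 1.2, -4.3]
finger_gap: 0.174
```

```bash
python3 - <<'E'
from h import *
ringinfo()
E
```

```text
t 12.47 pos [0.6398 0.13   0.0476] rv [ 1.3075e+00  2.8544e+00 -1.0000e-03] F [ 1.9  1.2 -4.3] T [ 0.06 -0.57 -0.19] gap 0.174
ring [0.5615 0.2209 0.0474] yawx 130.78 tilt [ 0.0015 -0.0014] Ftool [-0.3  2.3  4.3] torque(ext on tool about bolt z) 0.081 wt [ 0.06 -0.57 -0.19] joints [ 0.04  0.75 -0.52  1.66  0.46  0.86  0.05]
```

Request:
{"fn": "jog_arm", "kwargs": {"travel": [[0,0,0.015],[0,0.005,0.035],[0,0.005,0.035]], "twist": [[0,0,0],[0,0,0],[0,0,0]], "gripper": [1,1,1]}}

```text
time: 12.72
tool_pos: [0.6401, 0.1302, 0.0436]
orientation: [1.308, 2.855, -0.002]
ft_force: [1.1, 0.2, -3.7]
finger_gap: 0.176
```

```bash
python3 - <<'E'
from h import *
ringinfo()
E
```

```text
t 12.72 pos [0.6401 0.1302 0.0436] rv [ 1.3078e+00  2.8547e+00 -1.6000e-03] F [ 1.1  0.2 -3.7] T [ 0.02 -0.41 -0.16] gap 0.176
ring [0.5617 0.2211 0.0434] yawx 130.77 tilt [ 0.0011 -0.0016] Ftool [-0.6  1.   3.7] torque(ext on tool about bolt z) -0.042 wt [ 0.02 -0.41 -0.16] joints [ 0.04  0.76 -0.51  1.66  0.47  0.85  0.05]
```

Request:
{"fn": "jog_arm", "kwargs": {"travel": [[0.002,-0.063,0],[0.007,-0.125,0],[0.015,-0.188,0],[0.026,-0.25,0],[0.041,-0.311,0]], "twist": [[0,0,0.0167],[0,0,0.0333],[0,0,0.05],[0,0,0.0667],[0,0,0.0833]], "gripper": [1,1,1,1,1]}}

```text
time: 13.13
tool_pos: [0.6139, 0.1131, 0.0437]
orientation: [1.672, 2.657, -0.0]
ft_force: [2.2, 1.3, -4.4]
finger_gap: 0.177
```

```bash
python3 - <<'E'
from h import *
ringinfo()
E
```

```text
t 13.13 pos [0.6139 0.1131 0.0437] rv [ 1.6719e+00  2.6573e+00 -1.0000e-04] F [ 2.2  1.3 -4.4] T [ 0.09 -0.49  0.01] gap 0.177
ring [0.562  0.2213 0.0435] yawx 115.65 tilt [ 0.0017 -0.0012] Ftool [0.2 2.5 4.4] torque(ext on tool about bolt z) 0.315 wt [ 0.09 -0.49  0.01] joints [ 0.03  0.71 -0.45  1.74  0.41  0.79 -0.17]
```

Request:
{"fn": "jog_arm", "kwargs": {"travel": [[0.002,-0.063,0],[0.007,-0.125,0],[0.015,-0.188,0],[0.026,-0.25,0],[0.041,-0.311,0]], "twist": [[0,0,0.0167],[0,0,0.0333],[0,0,0.05],[0,0,0.0667],[0,0,0.0833]], "gripper": [1,1,1,1,1]}}

```text
time: 13.55
tool_pos: [0.5839, 0.1032, 0.0437]
orientation: [2.007, 2.414, 0.0]
ft_force: [1.3, -0.1, -4.6]
finger_gap: 0.173
```

```bash
python3 - <<'E'
from h import *
ringinfo()
E
```

```text
t 13.55 pos [0.5839 0.1032 0.0437] rv [2.0069e+00 2.4141e+00 3.0000e-04] F [ 1.3 -0.1 -4.6] T [-0.02 -0.33  0.09] gap 0.173
ring [0.562  0.2212 0.0435] yawx 100.53 tilt [ 0.0018 -0.0013] Ftool [-0.4  1.2  4.6] torque(ext on tool about bolt z) 0.239 wt [-0.02 -0.33  0.09] joints [-0.    0.66 -0.39  1.83  0.36  0.73 -0.4 ]
```

Request:
{"fn": "jog_arm", "kwargs": {"travel": [[0.001,-0.042,0],[0.003,-0.084,0],[0.007,-0.125,0],[0.012,-0.167,0],[0.012,-0.167,0]], "twist": [[0,0,0.0111],[0,0,0.0222],[0,0,0.0333],[0,0,0.0444],[0,0,0.0444]], "gripper": [1,1,1,1,1]}}

```text
time: 13.97
tool_pos: [0.5666, 0.1012, 0.0437]
orientation: [2.172, 2.267, -0.0]
ft_force: [2.1, 0.6, -2.8]
finger_gap: 0.172
```

```bash
python3 - <<'E'
from h import *
ringinfo()
E
```

```text
t 13.97 pos [0.5666 0.1012 0.0437] rv [ 2.1715e+00  2.2671e+00 -4.0000e-04] F [ 2.1  0.6 -2.8] T [-0.23 -0.38 -0.01] gap 0.172
ring [0.5614 0.2211 0.0434] yawx 92.47 tilt [ 0.0015 -0.0017] Ftool [0.5 2.1 2.8] torque(ext on tool about bolt z) 0.244 wt [-0.23 -0.38 -0.01] joints [-0.03  0.63 -0.35  1.87  0.32  0.69 -0.52]
```

Request:
{"fn": "jog_arm", "kwargs": {"travel": [[0.001,-0.042,0],[0.003,-0.084,0],[0.003,-0.084,0]], "twist": [[0,0,0.0111],[0,0,0.0222],[0,0,0.0222]], "gripper": [1,1,1]}}

```text
time: 14.22
tool_pos: [0.558, 0.1011, 0.0437]
orientation: [2.249, 2.19, -0.0]
ft_force: [1.9, -1.4, -4.5]
finger_gap: 0.172
```

```bash
python3 - <<'E'
from h import *
ringinfo()
E
```

```text
t 14.22 pos [0.558  0.1011 0.0437] rv [ 2.2494e+00  2.1896e+00 -4.0000e-04] F [ 1.9 -1.4 -4.5] T [-0.26 -0.43 -0.05] gap 0.172
ring [0.5612 0.2211 0.0435] yawx 88.46 tilt [ 0.0015 -0.0019] Ftool [-1.4  1.9  4.5] torque(ext on tool about bolt z) 0.185 wt [-0.26 -0.43 -0.05] joints [-0.04  0.62 -0.33  1.89  0.31  0.68 -0.58]
```

Request:
{"fn": "jog_arm", "kwargs": {"travel": [[0.001,-0.042,0],[0.003,-0.084,0],[0.003,-0.084,0]], "twist": [[0,0,0.0111],[0,0,0.0222],[0,0,0.0222]], "gripper": [1,1,1]}}

```text
time: 14.47
tool_pos: [0.5495, 0.1016, 0.0438]
orientation: [2.324, 2.11, -0.001]
ft_force: [2.0, -0.5, -3.5]
finger_gap: 0.169
```

```bash
python3 - <<'E'
from h import *
ringinfo()
E
```

```text
t 14.47 pos [0.5495 0.1016 0.0438] rv [ 2.3238e+00  2.1102e+00 -5.0000e-04] F [ 2.  -0.5 -3.5] T [-0.37 -0.49 -0.04] gap 0.169
ring [0.5611 0.2211 0.0435] yawx 84.48 tilt [ 0.0015 -0.0022] Ftool [-0.3  2.   3.5] torque(ext on tool about bolt z) 0.205 wt [-0.37 -0.49 -0.04] joints [-0.06  0.61 -0.31  1.92  0.29  0.66 -0.65]
```

Request:
{"fn": "jog_arm", "kwargs": {"travel": [[0.001,-0.021,0],[0.001,-0.042,0],[0.001,-0.042,0]], "twist": [[0,0,0.0056],[0,0,0.0111],[0,0,0.0111]], "gripper": [1,1,1]}}

```text
time: 14.72
tool_pos: [0.5453, 0.1021, 0.0438]
orientation: [2.361, 2.069, -0.0]
ft_force: [2.4, -0.9, -3.9]
finger_gap: 0.174
```

```bash
python3 - <<'E'
from h import *
ringinfo()
E
```

```text
t 14.72 pos [0.5453 0.1021 0.0438] rv [ 2.3608e+00  2.0687e+00 -4.0000e-04] F [ 2.4 -0.9 -3.9] T [-0.32 -0.52 -0.04] gap 0.174
ring [0.5611 0.2211 0.0435] yawx 82.45 tilt [ 0.0016 -0.0021] Ftool [-0.5  2.4  3.9] torque(ext on tool about bolt z) 0.262 wt [-0.32 -0.52 -0.04] joints [-0.06  0.6  -0.3   1.93  0.28  0.66 -0.68]
```

Request:
{"fn": "jog_arm", "kwargs": {"travel": [[0.001,-0.021,0],[0.001,-0.042,0],[0.001,-0.042,0]], "twist": [[0,0,0.0056],[0,0,0.0111],[0,0,0.0111]], "gripper": [1,1,1]}}

```text
time: 14.97
tool_pos: [0.5409, 0.1028, 0.0438]
orientation: [2.398, 2.026, -0.0]
ft_force: [2.8, -0.5, -4.2]
finger_gap: 0.172
```

```bash
python3 - <<'E'
from h import *
ringinfo()
E
```

```text
t 14.97 pos [0.5409 0.1028 0.0438] rv [ 2.3980e+00  2.0255e+00 -4.0000e-04] F [ 2.8 -0.5 -4.2] T [-0.36 -0.55 -0.04] gap 0.172
ring [0.561  0.2211 0.0435] yawx 80.37 tilt [ 0.0015 -0.0022] Ftool [-0.1  2.8  4.2] torque(ext on tool about bolt z) 0.302 wt [-0.36 -0.55 -0.04] joints [-0.07  0.59 -0.29  1.94  0.28  0.65 -0.71]
```

Request:
{"fn": "jog_arm", "kwargs": {"travel": [[0.001,-0.021,0],[0.001,-0.042,0],[0.001,-0.042,0]], "twist": [[0,0,0.0056],[0,0,0.0111],[0,0,0.0111]], "gripper": [1,1,1]}}

```text
time: 15.22
tool_pos: [0.5365, 0.1037, 0.0438]
orientation: [2.434, 1.982, -0.0]
ft_force: [3.0, -0.3, -4.4]
finger_gap: 0.171
```

```bash
python3 - <<'E'
from h import *
ringinfo()
E
```

```text
t 15.22 pos [0.5365 0.1037 0.0438] rv [ 2.4344e+00  1.9816e+00 -5.0000e-04] F [ 3.  -0.3 -4.4] T [-0.4  -0.57 -0.11] gap 0.171
ring [0.5608 0.2212 0.0435] yawx 78.29 tilt [ 0.0014 -0.0023] Ftool [0.3 3.  4.4] torque(ext on tool about bolt z) 0.26 wt [-0.4  -0.57 -0.11] joints [-0.08  0.59 -0.28  1.95  0.27  0.64 -0.74]
```

Request:
{"fn": "jog_arm", "kwargs": {"travel": [[0.001,-0.021,0],[0.001,-0.042,0],[0.001,-0.042,0]], "twist": [[0,0,0.0056],[0,0,0.0111],[0,0,0.0111]], "gripper": [1,1,1]}}

```text
time: 15.47
tool_pos: [0.532, 0.1047, 0.0438]
orientation: [2.47, 1.937, -0.001]
ft_force: [3.1, -1.8, -4.4]
finger_gap: 0.175
```

```bash
python3 - <<'E'
from h import *
ringinfo()
E
```

```text
t 15.47 pos [0.532  0.1047 0.0438] rv [ 2.4702e+00  1.9368e+00 -5.0000e-04] F [ 3.1 -1.8 -4.4] T [-0.46 -0.56 -0.14] gap 0.175
ring [0.5607 0.2212 0.0436] yawx 76.2 tilt [ 0.0014 -0.0023] Ftool [-1.   3.4  4.4] torque(ext on tool about bolt z) 0.278 wt [-0.46 -0.56 -0.14] joints [-0.1   0.58 -0.27  1.96  0.26  0.63 -0.78]
```

Request:
{"fn": "jog_arm", "kwargs": {"travel": [[0.001,-0.021,0],[0.001,-0.042,0],[0.001,-0.042,0]], "twist": [[0,0,0.0056],[0,0,0.0111],[0,0,0.0111]], "gripper": [1,1,1]}}

```text
time: 15.72
tool_pos: [0.5277, 0.1058, 0.0438]
orientation: [2.505, 1.891, -0.001]
ft_force: [2.7, -1.8, -4.4]
finger_gap: 0.173
```

```bash
python3 - <<'E'
from h import *
ringinfo()
E
```

```text
t 15.72 pos [0.5277 0.1058 0.0438] rv [ 2.5051e+00  1.8913e+00 -6.0000e-04] F [ 2.7 -1.8 -4.4] T [-0.52 -0.65 -0.19] gap 0.173
ring [0.5605 0.2212 0.0436] yawx 74.1 tilt [ 0.0013 -0.0024] Ftool [-0.9  3.1  4.4] torque(ext on tool about bolt z) 0.185 wt [-0.52 -0.65 -0.19] joints [-0.11  0.58 -0.26  1.97  0.25  0.63 -0.81]
```

Request:
{"fn": "jog_arm", "kwargs": {"travel": [[0.001,-0.021,0],[0.001,-0.042,0],[0.001,-0.042,0]], "twist": [[0,0,0.0056],[0,0,0.0111],[0,0,0.0111]], "gripper": [1,1,1]}}

```text
time: 15.97
tool_pos: [0.5236, 0.1071, 0.0439]
orientation: [2.539, 1.845, -0.0]
ft_force: [4.4, -2.0, -4.5]
finger_gap: 0.173
```

```bash
python3 - <<'E'
from h import *
ringinfo()
E
```

```text
t 15.97 pos [0.5236 0.1071 0.0439] rv [ 2.539   1.8451 -0.    ] F [ 4.4 -2.  -4.5] T [-0.67 -0.84 -0.15] gap 0.173
ring [0.5607 0.2212 0.0437] yawx 72.01 tilt [ 0.0017 -0.0024] Ftool [-0.5  4.8  4.5] torque(ext on tool about bolt z) 0.44 wt [-0.67 -0.84 -0.15] joints [-0.12  0.57 -0.25  1.98  0.24  0.62 -0.85]
```

Request:
{"fn": "jog_arm", "kwargs": {"travel": [[0,-0.021,0],[0,-0.021,0],[0,-0.021,0]], "twist": [[0,0,0.0056],[0,0,0.0056],[0,0,0.0056]], "gripper": [1,1,1]}}

```text
time: 16.22
tool_pos: [0.5219, 0.1077, 0.044]
orientation: [2.554, 1.823, 0.001]
ft_force: [4.5, -1.0, -3.7]
finger_gap: 0.17
```

```bash
python3 - <<'E'
from h import *
ringinfo()
E
```

```text
t 16.22 pos [0.5219 0.1077 0.044 ] rv [2.5544e+00 1.8229e+00 7.0000e-04] F [ 4.5 -1.  -3.7] T [-0.67 -0.84 -0.03] gap 0.17
ring [0.5609 0.2212 0.0438] yawx 71.02 tilt [ 0.0024 -0.0025] Ftool [0.5 4.6 3.7] torque(ext on tool about bolt z) 0.531 wt [-0.67 -0.84 -0.03] joints [-0.12  0.57 -0.25  1.99  0.24  0.61 -0.86]
```

Request:
{"fn": "jog_arm", "kwargs": {"travel": [[0,-0.021,0],[0.001,-0.042,0],[0.001,-0.042,0]], "twist": [[0,0,0.0056],[0,0,0.0111],[0,0,0.0111]], "gripper": [1,1,1]}}

```text
time: 16.47
tool_pos: [0.5183, 0.109, 0.0442]
orientation: [2.586, 1.777, 0.002]
ft_force: [6.3, -2.9, -4.0]
finger_gap: 0.172
```

```bash
python3 - <<'E'
from h import *
ringinfo()
E
```

```text
t 16.47 pos [0.5183 0.109  0.0442] rv [2.5857e+00 1.7772e+00 1.7000e-03] F [ 6.3 -2.9 -4. ] T [-0.89 -1.03  0.15] gap 0.172
ring [0.5613 0.221  0.044 ] yawx 69.0 tilt [ 0.0032 -0.0027] Ftool [-0.5  6.9  4. ] torque(ext on tool about bolt z) 0.992 wt [-0.89 -1.03  0.15] joints [-0.13  0.56 -0.24  1.99  0.23  0.61 -0.89]
```

Request:
{"fn": "jog_arm", "kwargs": {"travel": [[0,-0.012,0],[0,-0.025,0],[0,-0.025,0]], "twist": [[0,0,0.0033],[0,0,0.0067],[0,0,0.0067]], "gripper": [1,1,1]}}

```text
time: 16.72
tool_pos: [0.5164, 0.1097, 0.0443]
orientation: [2.603, 1.75, 0.003]
ft_force: [5.4, -2.9, -5.4]
finger_gap: 0.172
```

```bash
python3 - <<'E'
from h import *
ringinfo()
E
```

```text
t 16.72 pos [0.5164 0.1097 0.0443] rv [2.6034 1.7498 0.0027] F [ 5.4 -2.9 -5.4] T [-0.86 -1.04  0.34] gap 0.172
ring [0.5617 0.2208 0.0441] yawx 67.81 tilt [ 0.0041 -0.003 ] Ftool [-0.6  6.1  5.4] torque(ext on tool about bolt z) 1.083 wt [-0.86 -1.04  0.34] joints [-0.14  0.56 -0.23  2.    0.23  0.6  -0.91]
```

```bash
python3 - <<'E'
from h import *
for i in range(4):
    capture('top') if i else shot('top','top6'); s=readout.state(); p=s['tool_pos'];F=s['ft_force'];T=s['wrist_torque']
    print(np.round(F,1),np.round(T,2), round(T[2]+(p[0]-.562)*F[1]-(p[1]-.2225)*F[0],3))
t=cv2.imread('pics/top6.png'); cv2.imwrite('pics/t6.png',cv2.resize(t[170:250,120:220],None,fx=7,fy=7,interpolation=cv2.INTER_CUBIC))
E
```

```text
[ 5.3 -3.1 -5.4] [-0.9  -1.03  0.35] 1.087
[ 5.2 -3.5 -4.7] [-0.84 -1.04  0.37] 1.125
[ 5.5 -2.8 -4.6] [-0.82 -0.97  0.33] 1.08
[ 5.1 -2.3 -5.5] [-0.92 -0.99  0.34] 1.016
```

View pics/t6.png

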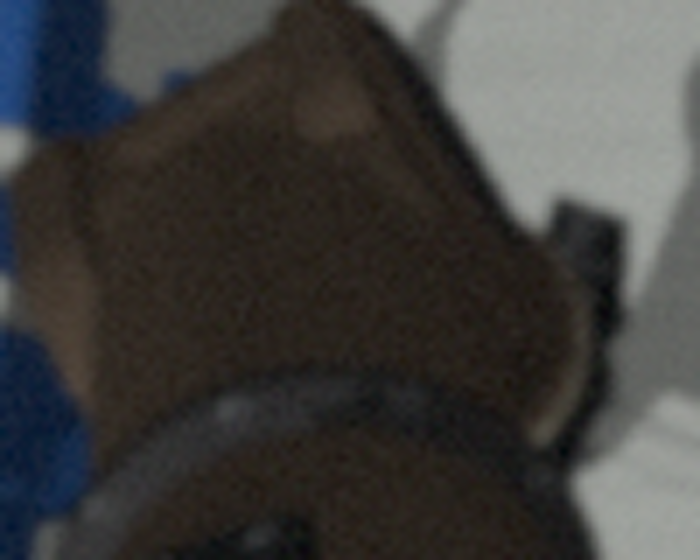

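Request:
{"fn": "jog_arm", "kwargs": {"travel": [[0,-0.016,0],[0,-0.032,0],[0,-0.032,0],[0,-0.032,0]], "twist": [[0,0,0.004],[0,0,0.008],[0,0,0.008],[0,0,0.008]], "gripper": [1,1,1,1]}}

```text
time: 17.25
tool_pos: [0.5141, 0.1106, 0.0443]
orientation: [2.623, 1.719, 0.004]
ft_force: [5.1, -2.5, -4.9]
finger_gap: 0.173
```

```bash
python3 - <<'E'
from h import *
ringinfo()
E
```

```text
t 17.25 pos [0.5141 0.1106 0.0443] rv [2.6228 1.719  0.0037] F [ 5.1 -2.5 -4.9] T [-0.9  -1.06  0.49] gap 0.173
ring [0.5619 0.2207 0.0442] yawx 66.48 tilt [ 0.0051 -0.0034] Ftool [-0.3  5.6  5. ] torque(ext on tool about bolt z) 1.178 wt [-0.9  -1.06  0.49] joints [-0.15  0.56 -0.23  2.01  0.22  0.6  -0.94]
```

Request:
{"fn": "jog_arm", "kwargs": {"travel": [[0,-0.022,0],[0.001,-0.045,0],[0.001,-0.045,0],[0.001,-0.045,0]], "twist": [[0,0,0.004],[0,0,0.008],[0,0,0.008],[0,0,0.008]], "gripper": [1,1,1,1]}}

```text
time: 17.58
tool_pos: [0.5112, 0.112, 0.0446]
orientation: [2.642, 1.686, 0.006]
ft_force: [6.8, -4.0, -5.7]
finger_gap: 0.175
```

```bash
python3 - <<'E'
from h import *
ringinfo()
shot('side','side7'); sd=cv2.imread('pics/side7.png'); cv2.imwrite('pics/s7.png',cv2.resize(sd[240:400,140:300],None,fx=4.5,fy=3.7,interpolation=cv2.INTER_CUBIC))
E
```

```text
t 17.58 pos [0.5112 0.112  0.0446] rv [2.6423 1.6859 0.0061] F [ 6.8 -4.  -5.7] T [-1.24 -1.4   0.45] gap 0.175
ring [0.5618 0.2208 0.0445] yawx 65.08 tilt [ 0.0072 -0.004 ] Ftool [-0.8  7.8  5.8] torque(ext on tool about bolt z) 1.412 wt [-1.24 -1.4   0.45] joints [-0.16  0.55 -0.22  2.01  0.22  0.59 -0.96]
```

View pics/s7.png

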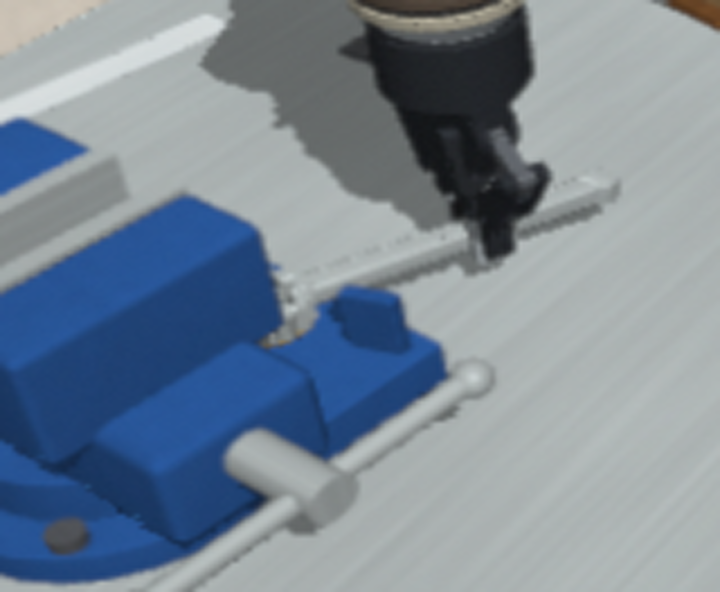

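Request:
{"fn": "jog_arm", "kwargs": {"travel": [[0,-0.02,0],[0,-0.03,0],[0,-0.03,0],[0,-0.03,0],[0,-0.03,0]], "twist": [[0,0,0.003],[0,0,0.006],[0,0,0.006],[0,0,0.006],[0,0,0.006]], "gripper": [1,1,1,1,1]}}

```text
time: 18.05
tool_pos: [0.5097, 0.1126, 0.0448]
orientation: [2.656, 1.662, 0.008]
ft_force: [6.8, -4.6, -6.3]
finger_gap: 0.168
```

```bash
python3 - <<'E'
from h import *
ringinfo()
E
```

```text
t 18.05 pos [0.5097 0.1126 0.0448] rv [2.656  1.6616 0.0082] F [ 6.8 -4.6 -6.3] T [-1.24 -1.42  0.54] gap 0.168
ring [0.5622 0.2205 0.0447] yawx 64.06 tilt [ 0.009  -0.0045] Ftool [-1.2  8.1  6.3] torque(ext on tool about bolt z) 1.538 wt [-1.24 -1.42  0.54] joints [-0.17  0.55 -0.21  2.02  0.21  0.59 -0.98]
```

Request:
{"fn": "jog_arm", "kwargs": {"travel": [[0,0.03,0],[0.002,0.063,0],[0.002,0.063,0]], "twist": [[0,0,-0.008],[0,0,-0.0167],[0,0,-0.0167]], "gripper": [1,1,1]}}

```text
time: 18.3
tool_pos: [0.5156, 0.11, 0.0447]
orientation: [2.609, 1.734, 0.007]
ft_force: [3.3, -0.6, -5.4]
finger_gap: 0.17
```

```bash
python3 - <<'E'
from h import *
ringinfo()
E
```

```text
t 18.3 pos [0.5156 0.11   0.0447] rv [2.6093 1.7339 0.0075] F [ 3.3 -0.6 -5.4] T [-0.54 -0.54  0.52] gap 0.17
ring [0.562  0.2207 0.0446] yawx 67.21 tilt [ 0.0088 -0.0046] Ftool [0.8 3.2 5.5] torque(ext on tool about bolt z) 0.921 wt [-0.54 -0.54  0.52] joints [-0.15  0.56 -0.23  2.01  0.23  0.6  -0.93]
```

Request:
{"fn": "jog_arm", "kwargs": {"travel": [[0.001,0.042,0],[0.003,0.084,0],[0.003,0.084,0]], "twist": [[0,0,-0.0111],[0,0,-0.0222],[0,0,-0.0222]], "gripper": [1,1,1]}}

```text
time: 18.55
tool_pos: [0.5232, 0.1072, 0.0446]
orientation: [2.547, 1.826, 0.006]
ft_force: [1.7, 0.3, -5.1]
finger_gap: 0.175
```

```bash
python3 - <<'E'
from h import *
ringinfo()
E
```

```text
t 18.55 pos [0.5232 0.1072 0.0446] rv [2.5466 1.8256 0.006 ] F [ 1.7  0.3 -5.1] T [-0.27 -0.2   0.29] gap 0.175
ring [0.5617 0.2208 0.0444] yawx 71.27 tilt [ 0.0079 -0.0045] Ftool [0.9 1.4 5.1] torque(ext on tool about bolt z) 0.464 wt [-0.27 -0.2   0.29] joints [-0.12  0.57 -0.25  1.99  0.24  0.61 -0.86]
```

Request:
{"fn": "jog_arm", "kwargs": {"travel": [[0.001,0.042,0],[0.003,0.084,0],[0.003,0.09,0]], "twist": [[0.001,0.001,-0.0111],[0.001,0.002,-0.0222],[0.001,0.003,-0.0235]], "gripper": [1,1,1]}}

```text
time: 18.8
tool_pos: [0.5313, 0.1047, 0.0444]
orientation: [-2.484, -1.923, -0.014]
ft_force: [-0.3, 0.0, -3.7]
finger_gap: 0.176
```

```bash
python3 - <<'E'
from h import *
ringinfo()
to([.5,.5,.1],75.5)
E
```

```text
t 18.8 pos [0.5313 0.1047 0.0444] rv [-2.4835 -1.923  -0.0136] F [-0.3  0.  -3.7] T [-0.14  0.03  0.04] gap 0.176
ring [0.5614 0.2209 0.0453] yawx 75.5 tilt [0.0065 0.0057] Ftool [-0.1 -0.3  3.7] torque(ext on tool about bolt z) 0.006 wt [-0.14  0.03  0.04] joints [-0.09  0.58 -0.28  1.97  0.25  0.62 -0.78]
t 18.8 pos [0.5313 0.1047 0.0444] rv [-2.4835 -1.923  -0.0136] F [-0.3  0.  -3.7] T [-0.14  0.03  0.04] gap 0.176
travel [ 3.753 -1.291 -0.535] twist [ 0.0015 -0.0023  0.    ] yawx 75.5 tilt [0.006 0.006]
```

Request:
{"fn": "jog_arm", "kwargs": {"travel": [[0,0.03,0],[0,0.03,-0.08],[0,0.03,-0.18],[0,0.03,-0.28],[0,0.03,-0.4]], "twist": [[0.001,-0.002,-0.008],[0.0015,-0.002,-0.008],[0.0015,-0.002,-0.008],[0.0015,-0.002,-0.008],[0.0015,-0.002,-0.008]], "gripper": [1,1,1,1,1]}}

```text
time: 19.22
tool_pos: [0.5335, 0.1039, 0.0856]
orientation: [-2.459, -1.954, -0.001]
ft_force: [-0.3, 0.5, -4.2]
finger_gap: 0.175
```

```bash
python3 - <<'E'
from h import *
ringinfo()
to([.5121,-.3379,.15],72.2)
E
```

```text
t 19.22 pos [0.5335 0.1039 0.0856] rv [-2.4594e+00 -1.9538e+00 -6.0000e-04] F [-0.3  0.5 -4.2] T [-0.14  0.03 -0.02] gap 0.175
ring [0.5606 0.2208 0.0856] yawx 76.93 tilt [-0.0001  0.0007] Ftool [ 0.4 -0.4  4.2] torque(ext on tool about bolt z) -0.061 wt [-0.14  0.03 -0.02] joints [-0.07  0.52 -0.31  1.93  0.23  0.72 -0.73]
t 19.22 pos [0.5335 0.1039 0.0856] rv [-2.4594e+00 -1.9538e+00 -6.0000e-04] F [-0.3  0.5 -4.2] T [-0.14  0.03 -0.02] gap 0.175
travel [-4.351  0.791 -0.647] twist [-0.0001 -0.0002  0.0263] yawx 76.93 tilt [-0.     0.001]
```

Request:
{"fn": "jog_arm", "kwargs": {"travel": [[-0.3,0.05,-0.15],[-0.65,0.1,-0.3],[-1,0.15,-0.6],[-1,0.18,-0.6]], "twist": [[0,0,0],[0,0,0],[0,0,0],[0,0,0]], "gripper": [1,1,1,1]}}

```text
time: 19.55
tool_pos: [0.5288, -0.0044, 0.1498]
orientation: [2.463, 1.942, 0.001]
ft_force: [0.4, -1.1, -4.4]
finger_gap: 0.173
```

Request:
{"fn": "jog_arm", "kwargs": {"travel": [[-0.35,0.05,0],[-0.7,0.1,0],[-1,0.18,0],[-1,0.18,0]], "twist": [[0,0,0],[0,0,0],[0,0,0],[0,0,0]], "gripper": [1,1,1,1]}}

```text
time: 19.88
tool_pos: [0.5221, -0.1139, 0.1512]
orientation: [2.469, 1.928, -0.003]
ft_force: [0.0, -1.3, -3.7]
finger_gap: 0.173
```

```bash
python3 - <<'E'
from h import *
st()
ims=[capture('top')[:,:,::-1] for _ in range(4)]
m=np.mean([x.astype(np.float32) for x in ims],0); np.save('m8.npy',m); m0=np.load('m0.npy')
f=lambda m:cv2.resize(m[190:232,136:178],None,fx=9,fy=9,interpolation=cv2.INTER_CUBIC).clip(0,255).astype(np.uint8)
cv2.imwrite('pics/b9.png',np.hstack([f(m0),f(m)]))
E
```

```text
t 19.88 pos [ 0.5221 -0.1139  0.1512] rv [ 2.4694  1.9281 -0.0026] F [ 0.  -1.3 -3.7] T [-0.18  0.03  0.  ] gap 0.173
```

View pics/b9.png

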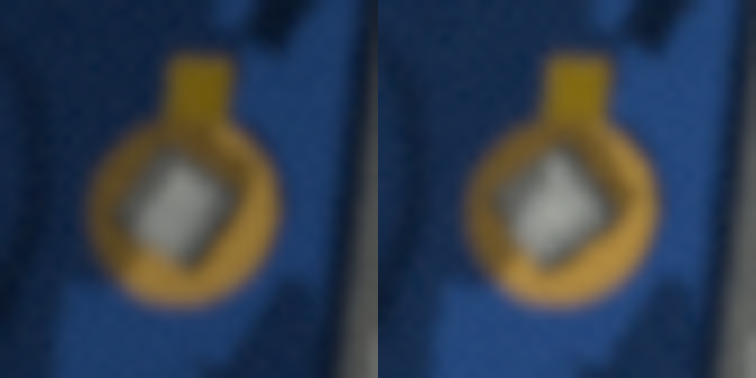

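Compared with before, the head has turned from about -34° to about -137° (43° mod 90). That matches the predicted seat of 2.4 rad, and the tab is back at rest. Now I'll carry the spanner back.

```bash
python3 - <<'E'
from h import *
to([.5121,-.338,.12],72.1)
E
```

```text
t 20.08 pos [ 0.523  -0.1047  0.1508] rv [2.4627 1.9429 0.0027] F [ 0.3  0.6 -3.5] T [-0.1   0.12  0.01] gap 0.175
travel [-2.294  0.435  0.314] twist [0.0015 0.0004 0.0247] yawx 76.54 tilt [ 0.004 -0.003]
```

Request:
{"fn": "jog_arm", "kwargs": {"travel": [[-0.35,0.07,0],[-0.7,0.14,0],[-1,0.2,0],[-1,0.2,0]], "twist": [[0.001,0,0.005],[0.001,0,0.01],[0.001,0,0.015],[0.001,0,0.015]], "gripper": [1,1,1,1]}}

```text
time: 20.42
tool_pos: [0.5185, -0.213, 0.1513]
orientation: [2.514, 1.875, -0.004]
ft_force: [-0.5, -1.5, -4.7]
finger_gap: 0.171
```

Request:
{"fn": "jog_arm", "kwargs": {"travel": [[-0.35,0.07,0],[-0.7,0.14,0],[-1,0.2,0],[-1,0.2,0]], "twist": [[0,0,0.005],[0,0,0.01],[0,0,0.01],[0,0,0.01]], "gripper": [1,1,1,1]}}

```text
time: 20.75
tool_pos: [0.5076, -0.3213, 0.152]
orientation: [2.547, 1.825, -0.008]
ft_force: [-0.1, -0.9, -4.0]
finger_gap: 0.175
```

```bash
python3 - <<'E'
from h import *
to([.5121,-.338,.08],72.1)
E
```

```text
t 20.75 pos [ 0.5076 -0.3213  0.152 ] rv [ 2.5466  1.8251 -0.0085] F [-0.1 -0.9 -4. ] T [-0.27  0.1   0.  ] gap 0.175
travel [-0.137  0.094  0.722] twist [ 0.0012  0.003  -0.0047] yawx 71.26 tilt [ 0.001 -0.01 ]
```

Request:
{"fn": "jog_arm", "kwargs": {"travel": [[-0.07,0.05,0],[-0.14,0.09,0.2],[-0.14,0.09,0.45],[-0.14,0.09,0.7],[-0.14,0.09,0.7]], "twist": [[0.001,0.003,-0.005],[0.001,0.003,-0.005],[0.001,0.003,-0.005],[0.001,0.003,-0.005],[0.001,0.003,-0.005]], "gripper": [1,1,1,1,1]}}

```text
time: 21.17
tool_pos: [0.5097, -0.3349, 0.0779]
orientation: [-2.532, -1.849, 0.003]
ft_force: [-1.8, 1.2, -4.8]
finger_gap: 0.173
```

```bash
python3 - <<'E'
from h import *
to([.5121,-.338,.0475],72.1)
shot('top','t10');shot('side','s10')
a=cv2.imread('pics/t10.png');b=cv2.imread('pics/s10.png')
cv2.imwrite('pics/c10.png',np.hstack([cv2.resize(a[160:270,310:440],None,fx=3,fy=3),cv2.resize(b[150:260,270:400],None,fx=3,fy=3)]))
E
```

```text
t 21.17 pos [ 0.5097 -0.3349  0.0779] rv [-2.5316 -1.8487  0.0032] F [-1.8  1.2 -4.8] T [-0.15  0.18 -0.  ] gap 0.173
travel [-0.023  0.034  0.303] twist [-0.0021 -0.0008  0.001 ] yawx 72.28 tilt [-0.006  0.004]
```

View pics/c10.png

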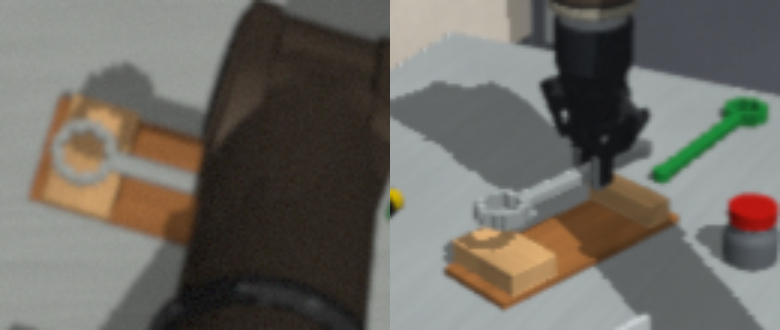

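Request:
{"fn": "jog_arm", "kwargs": {"travel": [[-0.02,0.03,0.07],[-0.02,0.03,0.14],[-0.02,0.03,0.21],[-0.02,0.03,0.27],[-0.02,0.03,0.29]], "twist": [[-0.002,-0.001,0.001],[-0.002,-0.001,0.001],[-0.002,-0.001,0.001],[-0.002,-0.001,0.001],[-0.002,-0.001,0.001]], "gripper": [1,1,1,1,1]}}

```text
time: 21.68
tool_pos: [0.5137, -0.3387, 0.0521]
orientation: [2.537, 1.846, 0.001]
ft_force: [-0.6, 0.2, -4.3]
finger_gap: 0.175
```

```bash
python3 - <<'E'
from h import *
to([.5121,-.338,.0455],72.1)
E
```

```text
t 21.68 pos [ 0.5137 -0.3387  0.0521] rv [2.5367e+00 1.8462e+00 1.3000e-03] F [-0.6  0.2 -4.3] T [-0.17  0.07 -0.  ] gap 0.175
travel [ 0.002 -0.018  0.066] twist [ 0.0012  0.0006 -0.    ] yawx 72.09 tilt [ 0.003 -0.003]
```

Request:
{"fn": "jog_arm", "kwargs": {"travel": [[0,-0.015,0.02],[0,-0.015,0.045],[0,-0.015,0.06],[0,-0.015,0.06]], "twist": [[0.001,0,0],[0.001,0,0],[0.001,0,0],[0.001,0,0]], "gripper": [1,1,1,1]}}

```text
time: 22.02
tool_pos: [0.5122, -0.3383, 0.046]
orientation: [2.539, 1.848, -0.002]
ft_force: [-0.7, 0.4, -2.6]
finger_gap: 0.173
```

```bash
python3 - <<'E'
from h import *
to([.5121,-.338,.0455],72.1)
E
```

```text
t 22.02 pos [ 0.5122 -0.3383  0.046 ] rv [ 2.5390e+00  1.8476e+00 -1.8000e-03] F [-0.7  0.4 -2.6] T [-0.22  0.27 -0.06] gap 0.173
travel [ 0.003 -0.002  0.005] twist [ 0.0002  0.0006 -0.0001] yawx 72.08 tilt [-0.    -0.002]
```

Touching down. Open and let it settle.

Request:
{"fn": "jog_arm", "kwargs": {"travel": [[0,0,0.005],[0,0,0.005],[0,0,0.005],[0,0,0.005],[0,0,0.005]], "twist": [[0,0,0],[0,0,0],[0,0,0],[0,0,0],[0,0,0]], "gripper": [0.9,0.8,0.6,0.4,0.2]}}

```text
time: 22.43
tool_pos: [0.5126, -0.3384, 0.0459]
orientation: [2.538, 1.847, -0.001]
ft_force: [0.7, 0.7, -0.4]
finger_gap: 0.618
```

Request:
{"fn": "jog_arm", "kwargs": {"travel": [[0,0,0],[0,0,0],[0,0,0],[0,0,0],[0,0,0]], "twist": [[0,0,0],[0,0,0],[0,0,0],[0,0,0],[0,0,0]], "gripper": [0,0,0,0,0]}}

```text
time: 22.85
tool_pos: [0.5125, -0.3384, 0.0459]
orientation: [2.538, 1.847, -0.001]
ft_force: [0.0, -0.2, 0.4]
finger_gap: 1.0
```

Request:
{"fn": "jog_arm", "kwargs": {"travel": [[0,0,-0.2],[0,0,-0.5],[0,0,-0.8],[0,0,-1],[0,0,-1]], "twist": [[0,0,0],[0,0,0],[0,0,0],[0,0,0],[0,0,0]], "gripper": [0,0,0,0,0]}}

```text
time: 23.27
tool_pos: [0.5149, -0.3394, 0.1507]
orientation: [2.533, 1.843, 0.004]
ft_force: [0.5, -0.9, 0.5]
finger_gap: 0.999
```

Request:
{"fn": "jog_arm", "kwargs": {"travel": [[-0.35,0,-0.2],[-0.7,0,-0.5],[-1,0,-0.8],[-1,0,-1],[-1,0,-1]], "twist": [[0,0,0],[0,0,0],[0,0,0],[0,0,0],[0,0,0]], "gripper": [0,0,0,0,0]}}

```text
time: 23.68
tool_pos: [0.4833, -0.4385, 0.256]
orientation: [2.531, 1.832, 0.005]
ft_force: [1.4, 0.4, 0.5]
finger_gap: 1.004
```

```bash
python3 - <<'E'
from h import *
st()
shot('top','t11');shot('side','s11')
a=cv2.imread('pics/t11.png');b=cv2.imread('pics/s11.png')
cv2.imwrite('pics/c11.png',np.hstack([cv2.resize(a[160:270,310:440],None,fx=3,fy=3),cv2.resize(b[150:260,270:400],None,fx=3,fy=3)]))
for n in('spanner_ring','spanner_grip','rest','file','jar'):
    z=dict(spanner_ring=.035,spanner_grip=.043).get(n,0)
    for d in models.tip_of('top',n)[:3]: print(n,np.round(d['centre'],1),round(d['confidence'],2),at('top',d['centre'],z).round(4))
E
```

```text
t 23.68 pos [ 0.4833 -0.4385  0.256 ] rv [2.5314 1.832  0.0047] F [1.4 0.4 0.5] T [ 0.02 -0.1   0.  ] gap 1.004
spanner_ring [340.2 210.7] 0.88 [ 0.5537 -0.2262  0.035 ]
spanner_ring [519.2 238.8] 0.59 [ 0.4716 -0.6572  0.035 ]
spanner_grip [388.8 226.6] 0.87 [ 0.51   -0.3412  0.043 ]
spanner_grip [364.9 370.1] 0.78 [ 0.174  -0.2704  0.043 ]
spanner_grip [363.5 221.6] 0.17 [ 0.524 -0.281  0.043]
rest [365.7 221.7] 0.61 [ 0.5301 -0.2898  0.    ]
file [321.  150.7] 0.92 [ 0.7148 -0.1845  0.    ]
jar [402.6 294.9] 0.81 [ 0.3466 -0.3726  0.    ]
```

View pics/c11.png

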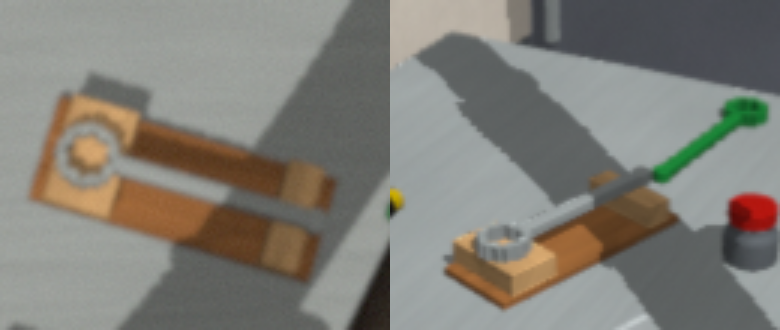

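```bash
sed -e "s/^from fit import \*/from fit import *\nm=np.load('m8.npy')/" -e "s/\[-40,-25,-10,5,20,35\]/[0,20,35,45,60]/" -e "s#pics/fitb#pics/fitb2#" fb.py > fb2.py; python3 fb2.py
```

```text
0.0 246.8 [ 0.562   0.2215 -0.0758  0.5442  0.0266  0.0088  1.0843] [-4.3 31.2]
20.0 250.2 [ 0.5621  0.222  -0.0911  0.4347  0.0261  0.0088  0.8779] [-5.2 24.9]
35.0 246.9 [ 0.5621  0.2219 -0.0815  0.515   0.0263  0.0087  0.8738] [-4.7 29.5]
45.0 246.3 [ 0.5621  0.2219 -0.0793  0.6038  0.0264  0.0091  0.9699] [-4.5 34.6]
60.0 249.8 [ 0.562   0.2216 -0.0603  0.7276  0.0265  0.0096  1.1141] [-3.5 41.7]
```

View pics/fitb2.png

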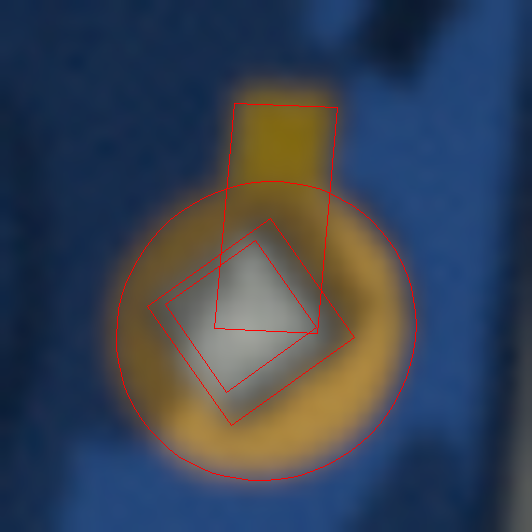

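The head angle fits at about 35° mod 90, against 36° tracked from the spanner and 38° expected at the seat. Handing in.

```bash
python3 - <<'E'
from h import *
print(env.close_job()); 
E
```

```text
the job is handed in; nothing more can be done
None
```

The swivel lock bolt is tightened to a measured peak of about 1.54 N m, the spanner is back on its rest, and the job is handed in at about 24 s of the 69 s. No verdict was reported.

**What I did:**
- I took the steel spanner from its rest and fitted it on the bolt. The first fit needed about a 2° turn and a 1 mm shift before the ring dropped on.
- I tightened clockwise in two swings of about 64° and 67°, lifting and refitting by 90° in between. During the swings the bolt showed 0.2–0.3 N m of friction.
- At the seat the torque rose to about 1.5 N m, held there, and fell back smoothly on release.

**Last checks:**
- **Spanner:** it lies flat on both blocks with the gripper open and clear. The networks place it within about 5 mm of where it first lay.
- **Bolt angle:** the head fits at about 35° (mod 90). That agrees with 36° tracked from the spanner and 38° predicted at the seat, though a first reading by eye gave 43°.
- **File and jar:** the networks place both within 5 mm of where they were.

**Not confirmed:**
- **Tab travel under load:** the arm hid the tab from the top camera, so firmness rests on the wrist force reading.
- **Stiffness while tightening:** the joint felt softer than the washer alone (0.2 against 0.5 N m per degree). I put that down to give in the fingers and arm.
- **Angle piece:** I did not measure it again at the end. The arm worked well away from it.

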